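Wedge the spring clip off the vial carousel's spindle

TASK

Take the spring clip off the vial carousel's spindle so the rotor can be washed: with the green wedge, held by its handle, slide gently between the clip's lips until you feel its nose come up against the spindle's black depth stop and rest there lightly a moment, then ease off the push and lift the spread clip straight up off the spindle on the wedge. Carry both to the white tray and set them down gently in it, the wedge let go, without dropping them. Do not touch the clip with the fingers, do not force anything, and leave the other things on the bench alone.

Things in the scene. Friction and masses are not known exactly. Their poses are not given: they have to be found in the camera images.
- carousel: Vial carousel fixed to the bench: white round base, grey rotor 152 mm across with coloured vial caps (tops 78 mm up), and on it a white seat (top 90 mm up) with a steel spindle. Origin: on the bench under the spindle; z up. The seat is a bar, 34 mm wide, from x = -20 to +43 mm, with a slippery 8 mm upstand that backs the clip. The -x side is open for the wedge.
- spindle: The rigid steel spindle. Origin: on its axis at the seat's top, 90 mm above the bench. From 0 to 11.5 mm up a neck of 12 mm diameter (the groove that the clip sits in), above it a head of 18 mm diameter up to 24 mm. A black depth stop, 8 mm wide, 13 to 22 mm above the origin, juts from the head towards the clip's mouth; its flat end face lies 9.5 to 21.5 mm from the axis, set differently each time and not measured. The stop is rigid.
- clip: Steel spring clip, flat on the seat in the spindle's groove, 20 g, 10 mm high. Origin: on the spindle's axis at the clip's underside; z up, mouth to -x. A bridge 34 mm wide at x = +27 to +38 mm carries a tongue to the spindle's back and two sprung arms (outer faces 30 mm apart) that run to -x. At x = 0 each has a tooth under the spindle's head; with the lips spread to 21 mm they clear it by 1 mm a side and the clip lifts straight off.
- clip_lips (a point): Midway between the clip's two flat lips (x = -49 to -37 mm of the clip), 5 mm above its underside. Shut, they stand 5 mm apart. Each presses with about 3 N shut and 5 N spread: sliding the wedge in takes some 6 to 16 N. Ease off the push before lifting. The lifted clip may sag at its bridge by up to 0.3 rad on the wedge.
- clip_mouth (a point): Centre of the clip's mouth, 58 mm to -x of the clip's origin, 5 mm above its underside. Here the orange flared tips stand 17 mm apart (shut) and lead in to the lips.
- wedge: Green plastic wedge, 60 to 130 g, on a blue mat 4 mm thick. Origin: centre of its underside below the handle; x to the nose, z up. Blade 21 mm wide, tapering from x = +31 mm to a nose 3 mm wide at +52 (taper's top z = 24.5 mm). Flanges 34 mm wide at z = 0 to 2.5 and 17 to 19.5 mm (x = -14 to +37) leave a 14.5 mm groove each side for the lips. Handle: tab 28 (x) x 12 (y) mm, z = 19.5 to 59.5 mm.
- wedge_nose (a point): Front of the wedge's nose (z = 7 to 24.5 mm above the wedge's underside), 52 mm to +x of its origin, 20 mm above its underside. Home in the clip it touches the depth stop's end face, with the lips on the blade's full width. The push drops by about half as they reach it (nose some 23 to 28 mm from the axis), then rises again at the stop.
- wedge_grip (a point): Grip point in the handle tab, 39 mm above the wedge's underside, over its origin; grip across the 12 mm thickness. To go in, the wedge is level, its underside 3 to 6 mm below the clip's (best 3.5 to 4, as the push tips the nose down a little: 86 mm above the bench): then the lips run into the side grooves, which carry the clip when the wedge is lifted.
- tray: White open tray fixed to the bench, 200 (x) x 130 (y) mm outside, 20 mm high, walls and floor 4 mm thick. Origin: centre of its underside, on the bench.
- bottle: Bystander, leave alone: orange squirt bottle, 68 mm wide, 190 mm tall. Origin: centre of its underside.
- jar: Bystander, leave alone: white screw-top jar, 72 mm wide, 100 mm tall. Origin: centre of its underside.
- tipbox: Bystander, leave alone: blue box, 85 x 120 x 60 mm high. Origin: centre of its underside.
- beaker: Bystander, leave alone: small glass beaker, 70 mm wide, 85 mm tall. Origin: centre of its underside.
- petri: Bystander, leave alone: clear flat dish, 90 mm wide, 15 mm high. Origin: centre of its underside.
- padbox: Bystander, leave alone: pink carton, 70 x 90 x 45 mm high. Origin: centre of its underside.
- notebook: Bystander, leave alone: yellow notebook, 150 x 110 x 12 mm. Origin: centre of its underside.
There are look-alikes about, which are no part of the job. Leave any grey or orange look-alike of the wedge alone. Leave any orange look-alike of the carousel alone.

How it is judged:
On the way, in this order (a step that is already met when the one before it is completed fails the run):
1. the wedge is slid home between the lips: its nose presses on the spindle's depth stop (over 1 N) for 0.2 s while the clip is still down in its groove (contact force between wedge and spindle above 1 N and contact force between wedge and clip above 1 N and horizontal distance between wedge_nose and spindle below 0.0235 m and z of clip in the frame of spindle below 0.008 m), for 0.2 s.
2. the clip is off the spindle, carried on the wedge: its middle more than 30 mm above the seat, past the spindle's top (z of clip in the frame of spindle above 0.03 m and contact force between wedge and clip above 1 N and contact force between clip and carousel below 0.1 N), for 0.1 s.
At the end, for the whole second after the job is handed in: The clip and the wedge both lie at rest in the tray (their origins within 85 mm along and 55 mm across of its centre and less than 22 mm above the bench), let go (x of clip in the frame of tray between -0.085 and 0.085 m and y of clip in the frame of tray between -0.055 and 0.055 m and z of each of clip, wedge in the frame of tray below 0.022 m and x of wedge in the frame of tray between -0.085 and 0.085 m and y of wedge in the frame of tray between -0.055 and 0.055 m and linear speed of each of clip, wedge below 0.02 m/s and contact force between wedge and tray above 0.02 N); the robot touches nothing.
It fails at once if the wedge is driven against the stop or spindle with more than 10 N (contact force between wedge and spindle above 10 N).
It fails at once if the clip is forced against the spindle or carousel with more than 25 N (contact force between clip and carousel above 25 N).
It fails at once if the fingers press on the clip (over 1 N) (contact force between the fingers and clip above 1 N).
It fails at once if the clip or wedge is dropped or slammed into the tray (meets it faster than 0.4 m/s) ((contact force between clip and tray above 0.5 N and linear speed of clip above 0.4 m/s) or (contact force between wedge and tray above 0.5 N and linear speed of wedge above 0.4 m/s)).
It fails at once if a bystander is moved by more than 20 mm (distance of any of bottle, jar, tipbox, beaker, petri, padbox, notebook from where it was at the start of the episode above 0.02 m).
It also fails if it takes over 72 s, if anything falls off the work surface, if the arm or the gripper's body presses on something with over 40 N, if the wrist force passes 120 N, or if a joint passes its speed limit or range.

ROBOT

A 7-joint arm with a two-finger parallel gripper is mounted at the origin on the work surface. World frame = base frame: x ahead of the robot, y to its left, z up, the work surface at z = 0. Lengths are in m, angles in rad, forces in N, time in s.
With the tool pointing down it reaches from about 0.4 to 0.75 m from the base axis. Payload 19.5 kg.
Tool frame: the origin (TCP) lies on the centre line of the jaws, within the pads' length; the fingertips stand 8 mm ahead of it and the grasp point (between the pads) lies 11 mm behind it; x points along the fingers, y is the direction in which the jaws open and shut, and the axes are right-handed (so a half turn about x gives the same grasp; the last joint's range is limited). The gripper opens to 85 mm and grips with 20 to 120 N. Pads are 22 mm wide; open, the fingers measure 114 mm over their backs; the gripper's body (76 mm by 85 mm) begins 54 mm behind the grasp point. The pads swing forward as they close: fully open they stand 13 mm farther back than shut.
Start: joints at [1.16, 0.707, -0.028, 1.485, 0.022, 0.951, -0.075], TCP at [0.207, -0.536, 0.239] pointing down, gripper open.
Joint ranges: [-2.71, 2.71], [-0.32, 2.16], [-1.57, 1.52], [0, 2.45], [-1.46, 4.6], [0, 2.02], [-2.83, 2.83]. Speed limits (rad/s): [1.89, 1.89, 2.57, 2.57, 3.01, 3.01, 3.01].

INTERFACE

Orientations are given as a unit quaternion [w, x, y, z].
In Python, from rig import sense, get_image, camera_info, finish_job, find_in, pinpoint gives the robot as it stands.
- The arm moves only by the shell command python3 -m pendant 'ROWS' [FORCE]. ROWS is JSON, a list of rows, each an object of numbers: "jaw": the opening, from 0 (shut) to 1 (fully open); "tx", "ty", "tz": the shift along the tool's x, y, z in cm; "yaw": the turn about the tool's x in degrees. A call has 1 to 8 rows; each row shifts and turns the commanded pose from where the row before left it, along the tool's axes as they then stand; what a row does not reach is not made up. A row lasts 1/12 s, in which the tool goes at most 41.7 mm and 7.16 degrees, less where a joint would pass 70% of its speed; a pose out of reach is approached as far as the arm can. A call is refused whole if a number of a shift passes 4.17 or a number of a turn 7.16, either way. A call with a gripper value outside its range is refused whole. The fingers move at their own pace and stop on an object; FORCE is the grip in N (left out, the last holds). Time passes only in rows, so rows that do not move let the fingers close. It gives the time, the measured TCP pose, the force and the opening at its end, in the units of the state.
- sense(): the state, without advancing time (a new reading comes with each control period).
- get_image(name): name is "side" or "top"; returns the picture (420x560x3 uint8, blue, green, red); there is no depth.
- camera_info(name): a dict with "intrinsics" (3x3 intrinsics, pixels), "k1" (the pictures are not rectified: a ray, as slopes to the right and down, at radius r is drawn at 1 + k1 r^2 times it, then the intrinsics apply), "rvec" (rotation vector, rad) and "tvec" (3), from world to camera coordinates, as OpenCV has them. Camera axes: x right, y down, z forward; pixel columns grow to the right and rows downward; lengths in m; the calibration is good to about 2 mm. A picture is of the moment at which its call begins. camera_info takes no time and is no camera call.
- finish_job(): hands the job in, once; it reports no verdict.
Trained networks look in the newest picture that a camera, given by its name, has taken for a name from the list of things; names that differ only in an ending like _2 or _b are one class to them, and where a whole thing is asked for, a point or a joint stands for the part that bears it (a point fixed in the world has none). Each returns a list of dicts, best first, with "score" (0 to 1); they miss things now and then, are a little off and sometimes report something else, mostly with a low value. They report only what shows in the picture. A call takes as long as a camera call. They do not tell look-alikes from the thing itself.
- find_in(camera, thing): "xy" ([column, row] in pixels, amid what is visible of it).
- pinpoint(camera, thing): "xy" ([column, row] in pixels: a listed point, or the origin of a listed thing).
The state is a dict: "time": time; "joint_positions": joint angles; "joint_vel": joint speeds; "tau": joint torques, N m; "ee_pos": TCP position; "eef_rot": TCP orientation; "force": force on the tool from outside, world axes, zero at the start; "ft_torque": the same for the moment, N m; "grip_width": finger opening in m.
Only numpy, scipy, OpenCV 4.12 (cv2) and the standard library are available. Lean on these libraries where they do the work, as an engineer would, in place of code of your own. Each camera call takes 0.05 s, during which the arm holds its last target.

## Working session

There is one attempt and no reset: what is moved stays moved. The work goes in short steps, Python scripts to look and compute and a shell command to move; the robot and the scene stay as the last step left them, time stands still between calls to the robot, and variables do not carry over. Pictures are saved under pics/ and viewed, and the job is handed in when it is done.

```bash
ls; mkdir -p pics; python3 - <<'E'
from rig import *
import cv2
s=sense();print(s)
for n in ("side","top"):
    cv2.imwrite(f"pics/{n}0.png",get_image(n)); print(camera_info(n))
    for t in ["wedge","wedge_nose","wedge_grip","carousel","spindle","clip_lips","clip_mouth","tray"]:
        print(n,t,[(r['xy'],round(r['score'],2)) for r in pinpoint(n,t)][:4])
E
```

```text
pics
{'time': 0.0, 'joint_positions': array([ 1.16032801,  0.70709239, -0.02762949,  1.4849733 ,  0.0220031 ,
        0.95089043, -0.07548461]), 'joint_vel': array([ 0.00018889, -0.0010969 , -0.00048858,  0.00071598, -0.00056241,
       -0.00079061, -0.00063819]), 'tau': array([-1.02946026e-04, -8.83244205e+01,  1.23483438e+00, -2.36166626e+01,
        1.69188489e-02,  6.60956241e-03, -1.98678987e-05]), 'ee_pos': array([ 0.2071863 , -0.53611674,  0.23883949]), 'eef_rot': array([-0.12928406, -0.69504072, -0.13001777,  0.69519739]), 'force': array([-0.06904867, -0.05649841,  0.38780203]), 'ft_torque': array([ 0.02775727, -0.03405387, -0.00428716]), 'grip_width': 0.0858686802116807}
{'intrinsics': array([[449.03198605,   0.        , 280.23715255],
       [  0.        , 449.03198605, 211.36602413],
       [  0.        ,   0.        ,   1.        ]]), 'k1': -0.08729147250691989, 'rvec': array([ 0.29802612, -2.83071445,  1.18537601]), 'tvec': array([0.50272518, 0.14072327, 0.99710982])}
side wedge [([350.7, 168.3], 0.71), ([279.0, 194.6], 0.58)]
side wedge_nose [([261.9, 186.4], 0.95), ([2
[... 619 characters left out ...]
 0.        ,   0.        ,   1.        ]]), 'k1': -0.0660024935827523, 'rvec': array([ 2.15774172, -2.19697581,  0.09776176]), 'tvec': array([-0.00659888,  0.53353312,  1.0018903 ])}
top wedge [([378.8, 210.6], 0.85), ([328.9, 201.7], 0.72), ([373.4, 262.9], 0.64)]
top wedge_nose [([366.3, 194.0], 0.86), ([329.6, 184.7], 0.65), ([396.9, 255.9], 0.51)]
top wedge_grip [([378.0, 269.6], 0.64), ([378.4, 210.3], 0.6)]
top carousel [([174.3, 307.9], 0.79), ([265.8, 173.3], 0.62)]
top spindle [([267.1, 161.3], 0.59), ([312.7, 127.0], 0.57), ([162.5, 317.2], 0.45)]
top clip_lips [([270.6, 185.4], 0.66)]
top clip_mouth [([271.9, 186.8], 0.52), ([269.2, 165.0], 0.32)]
top tray [([172.9, 209.1], 0.79)]
```

View pics/side0.png

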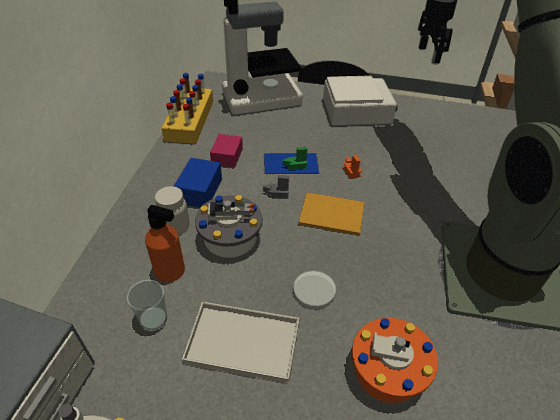

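View pics/top0.png

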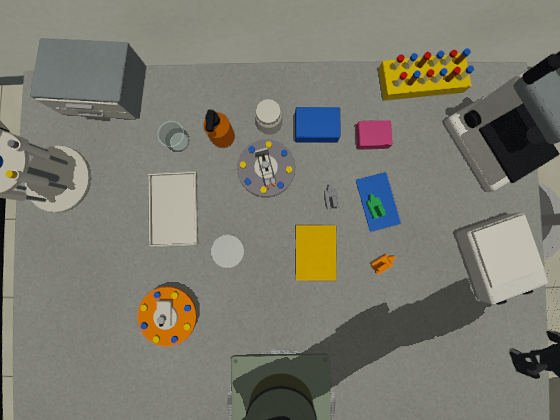

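The top view shows the green wedge on the blue mat at about (376,206), the grey carousel at (266,168) with the clip's mouth facing down and slightly right, and the tray at (173,209). The orange carousel at (166,316) and the grey (331,196) and orange (383,262) wedges are look-alikes. I'll zoom in and compute positions.

```bash
cat > h.py <<'E'
import numpy as np, cv2
from rig import *
def cam(n):
    c=camera_info(n);R=cv2.Rodrigues(np.array(c['rvec'],float))[0];return np.array(c['intrinsics']),c['k1'],R,np.array(c['tvec'])
def ray(n,xy):
    K,k1,R,t=cam(n)
    p=cv2.undistortPoints(np.array([[xy]],float),K,np.array([k1,0,0,0]))[0,0]
    d=R.T@np.array([p[0],p[1],1]);return -R.T@t,d/np.linalg.norm(d)
def atz(n,xy,z):
    o,d=ray(n,xy);return o+d*(z-o[2])/d[2]
def tri(a,b):
    o1,d1=ray("side",a);o2,d2=ray("top",b)
    M=np.array([d1,-d2]).T;s=np.linalg.lstsq(M,o2-o1,rcond=None)[0]
    p,q=o1+s[0]*d1,o2+s[1]*d2;return (p+q)/2,np.linalg.norm(p-q)
def proj(n,P):
    K,k1,R,t=cam(n);return cv2.projectPoints(np.atleast_2d(np.array(P,float)),cv2.Rodrigues(R)[0],t,K,np.array([k1,0,0,0.]))[0][:,0]
def crop(img,x,y,w,h,s):
    return cv2.resize(img[y:y+h,x:x+w],None,fx=s,fy=s,interpolation=cv2.INTER_CUBIC)
E
python3 - <<'E'
from h import *
a=cv2.imread("pics/top0.png");b=cv2.imread("pics/side0.png")
cv2.imwrite("pics/c1.png",np.hstack([crop(a,230,130,75,75,8)[:600,:400*1] if 0 else crop(a,232,132,70,70,5.7),crop(a,345,165,70,70,5.7)]))
cv2.imwrite("pics/c2.png",np.hstack([crop(b,190,185,75,75,5.3),crop(b,255,130,75,75,5.3)]))
for n,x,z in [("top",(366.3,194),.024),("top",(378.8,210.6),.004),("top",(270.6,185.4),.095),("top",(271.9,186.8),.095),("top",(267.1,161.3),.09),("top",(265.8,173.3),0),("top",(172.9,209.1),0),("side",(240.3,342.8),0),("side",(279.1,162.1),.024)]: print(n,x,atz(n,x,z).round(4))
E
```

```text
top (366.3, 194) [ 0.5595 -0.2411  0.024 ]
top (378.8, 210.6) [ 0.5151 -0.2786  0.004 ]
top (270.6, 185.4) [0.5774 0.0158 0.095 ]
top (271.9, 186.8) [0.5738 0.0126 0.095 ]
top (267.1, 161.3) [0.6403 0.024  0.09  ]
top (265.8, 173.3) [0.625  0.0316 0.    ]
top (172.9, 209.1) [0.5298 0.2907 0.    ]
side (240.3, 342.8) [0.5337 0.2873 0.    ]
side (279.1, 162.1) [ 0.5675 -0.2485  0.024 ]
```

View pics/c1.png

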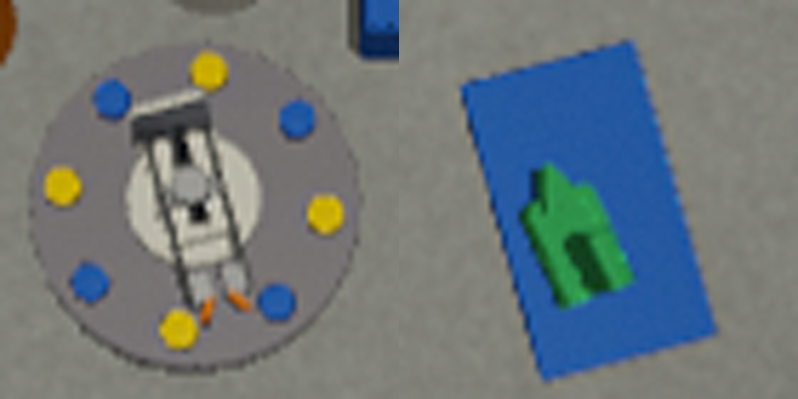

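View pics/c2.png

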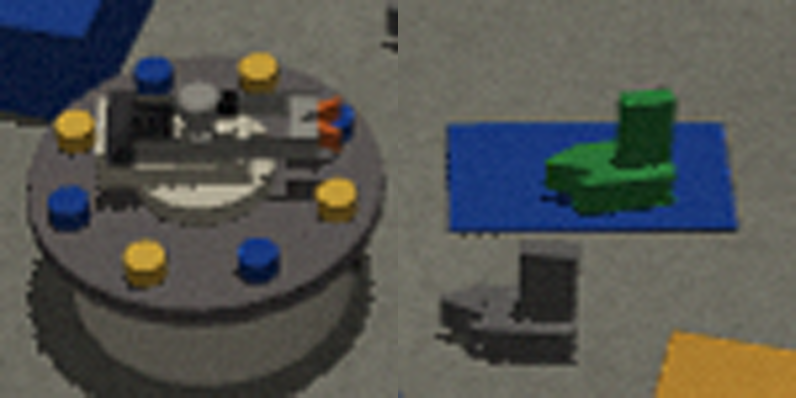

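```bash
cat >> h.py <<'E'
from scipy.spatial.transform import Rotation as Rn
def box(x0,x1,y,z0,z1): return [[x,s*y/2,z] for x in(x0,x1) for s in(-1,1) for z in (z0,z1)]
WP=[np.array(p)/1000 for p in (box(-14,31,21,0,19.5),
 [[31,s*10.5,z] for s in(-1,1) for z in(7,24.5)]+[[52,s*1.5,z] for s in(-1,1) for z in(7,24.5)],
 box(-14,37,34,0,2.5),box(-14,37,34,17,19.5),box(-14,14,12,19.5,59.5))]
S=4
def sil(n,parts,T,win):
    x,y,w,h=win;m=np.zeros((h*S,w*S),np.uint8)
    for p in parts:
        q=(proj(n,T(p))-[x,y]+.5)*S
        cv2.fillConvexPoly(m,cv2.convexHull(q.astype(np.float32)).astype(np.int32),255)
    return cv2.resize(m,(w,h),interpolation=cv2.INTER_AREA)/255.
def TW(v,z=0.004):
    c,s=np.cos(v[2]),np.sin(v[2]);R=np.array([[c,-s,0],[s,c,0],[0,0,1]]);return lambda p:p@R.T+[v[0],v[1],z]
E
python3 - <<'E'
from h import *
from scipy.optimize import minimize
ims={"top":cv2.imread("pics/top0.png"),"side":cv2.imread("pics/side0.png")}
W={"top":(355,180,45,50),"side":(270,135,50,45)}
M={}
for n,i in ims.items():
    x,y,w,h=W[n];c=i[y:y+h,x:x+w].astype(int);M[n]=((c[...,1]>c[...,2]+20)&(c[...,1]>c[...,0]+12)).astype(float);print(n,M[n].sum())
for use in (["top"],["side"],["top","side"]):
    f=lambda u:sum(np.abs(sil(n,WP,TW([u[0]/100,u[1]/100,u[2]/5]),W[n])-M[n]).sum() for n in use)
    best=min((minimize(f,[52,-26.5,y0*5],method="Nelder-Mead",options=dict(initial_simplex=[[52,-26.5,y0*5],[53,-26.5,y0*5],[52,-25.5,y0*5],[52,-26.5,y0*5+.5]])) for y0 in (.2,.4)),key=lambda r:r.fun)
    u=best.x;print(use,u[0]/100,u[1]/100,np.degrees(u[2]/5),best.fun)
R=Rn.from_quat(sense()['eef_rot'][[1,2,3,0]]).as_matrix();print(R.round(4))
E
```

```text
top 284.0
side 362.0
['top'] 0.5127786788327113 -0.27130397027028175 22.414236196180518 25.27843137254902
['side'] 0.5120742020892933 -0.27445625848382 21.45730145968625 40.403921568627446Traceback (most recent call last):
  File "<stdin>", line 10, in <module>
  File "<stdin>", line 10, in <genexpr>
    res = _minimize_neldermead(fun, x0, args, callback, bounds=bounds,
                               **options)
    fsim[j] = func(sim[j])
              ~~~~^^^^^^^^
    fx = function(np.copy(x), *(wrapper_args + args))
  File "<stdin>", line 9, in <lambda>
  File "<stdin>", line 9, in <genexpr>
  File "h.py", line 28, in sil
    q=(proj(n,T(p))-[x,y]+.5)*S
       ~~~~^^^^^^^^
  File "h.py", line 16, in proj
    K,k1,R,t=cam(n);return cv2.projectPoints(np.atleast_2d(np.array(P,float)),cv2.Rodrigues(R)[0],t,K,np.array([k1,0,0,0.]))[0][:,0]
             ~~~^^^
  File "h.py", line 4, in cam
    c=camera_info(n);R=cv2.Rodrigues(np.array(c['rvec'],float))[0];return np.array(c['intrinsics']),c['k1'],R,np.array(c['tvec'])
ValueError: time passes only in moves, steps and waits
```

```bash
sed -i 's/^def cam(n):/import functools\n@functools.lru_cache\ndef cam(n):/' h.py
cat > fitw.py <<'E'
from h import *
from scipy.optimize import minimize
def fit(ims,W,u0,use,z=.004):
    M={}
    for n in use:
        x,y,w,h=W[n];c=ims[n][y:y+h,x:x+w].astype(int);M[n]=((c[...,1]>c[...,2]+20)&(c[...,1]>c[...,0]+12)).astype(float)
    u0=np.array(u0)*[100,100,5]
    f=lambda u:sum(np.abs(sil(n,WP,TW([u[0]/100,u[1]/100,u[2]/5],z),W[n])-M[n]).sum() for n in use)
    b=minimize(f,u0,method="Nelder-Mead",options=dict(initial_simplex=u0+np.vstack([np.zeros(3),np.eye(3)*.7])))
    return b.x/[100,100,5],b.fun,[m.sum() for m in M.values()]
E
python3 - <<'E'
from fitw import *
ims={"top":cv2.imread("pics/top0.png"),"side":cv2.imread("pics/side0.png")}
W={"top":(355,180,45,50),"side":(270,135,50,45)}
v,f,_=fit(ims,W,[.5124,-.2728,.38],["top","side"]);print(v,np.degrees(v[2]),f)
s=sense();print(s['time'])
R=Rn.from_quat(s['eef_rot'][[1,2,3,0]]).as_matrix();print(R.round(4))
# spindle head top: grey disc
print(tri((225,203),(265.5,163)))
E
```

```text
[ 0.51270385 -0.27203391  0.37609065] 21.548406883664395 81.47843137254901
0.9
[[-1.000e-04  3.605e-01 -9.328e-01]
 [ 1.000e-04 -9.328e-01 -3.605e-01]
 [-1.000e+00 -1.000e-04  0.000e+00]]
(array([0.63240242, 0.02728006, 0.11193974]), np.float64(0.001641610719162259))
```

```bash
python3 -m pendant '[{"tz":-2.4,"ty":-0.85,"jaw":1},{"tz":-2.4,"ty":-0.85},{"tz":-2.4,"ty":-0.85},{"tz":-2.4,"ty":-0.85},{"tz":-2.4,"ty":-0.85},{"tz":-2.4,"ty":-0.85},{"tz":-2.4,"ty":-0.85},{"tz":-2.4,"ty":-0.85}]' 100
```

```text
validation failed for argument at $[0]...
```

```bash
python3 -m pendant '[{"tz":-2.4,"ty":-0.85,"tx":1},{"tz":-2.4,"ty":-0.85,"tx":1},{"tz":-2.4,"ty":-0.85,"tx":1},{"tz":-2.4,"ty":-0.85,"tx":1},{"tz":-2.4,"ty":-0.85,"tx":1},{"tz":-2.4,"ty":-0.85,"tx":1},{"tz":-2.4,"ty":-0.85,"tx":1},{"tz":-2.0,"ty":-0.85,"tx":1}]'
```

```text
validation failed for argument at $[0]...
```

```bash
python3 -m pendant '[{"jaw":1,"tx":0,"ty":-0.85,"tz":-2.4,"yaw":0},{"jaw":1,"tx":0,"ty":-0.85,"tz":-2.4,"yaw":0},{"jaw":1,"tx":0,"ty":-0.85,"tz":-2.4,"yaw":0},{"jaw":1,"tx":0,"ty":-0.85,"tz":-2.4,"yaw":0},{"jaw":1,"tx":0,"ty":-0.85,"tz":-2.4,"yaw":0},{"jaw":1,"tx":0,"ty":-0.85,"tz":-2.4,"yaw":0}]' 100; python3 -m pendant --help | head -30
```

```text
time: 1.4
ee_pos: [0.3241, -0.436, 0.2393]
eef_rot: [0.13, 0.695, 0.13, -0.695]
force: [0.8, 0.7, 1.1]
grip_width: 0.0854invalid input: not JSON, or not a number
```

```bash
python3 -m pendant '[{"jaw":1,"tx":1.2,"ty":-1.06,"tz":-2.95,"yaw":0},{"jaw":1,"tx":1.2,"ty":-1.06,"tz":-2.95,"yaw":0},{"jaw":1,"tx":1.2,"ty":-1.06,"tz":-2.95,"yaw":0},{"jaw":1,"tx":1.2,"ty":-1.06,"tz":-2.95,"yaw":0},{"jaw":1,"tx":1.2,"ty":-1.06,"tz":-2.95,"yaw":0},{"jaw":1,"tx":1.2,"ty":-1.06,"tz":-2.95,"yaw":0},{"jaw":1,"tx":1.2,"ty":-1.06,"tz":-2.95,"yaw":0},{"jaw":1,"tx":1.2,"ty":-1.1,"tz":-2.95,"yaw":0}]' 
python3 -m pendant '[{"jaw":1,"tx":0,"ty":0,"tz":0,"yaw":0},{"jaw":1,"tx":0,"ty":0,"tz":0,"yaw":0}]'
python3 - <<'E'
from h import *
for n in("top","side"): cv2.imwrite(f"pics/{n}1.png",get_image(n))
s=sense();print(s['ee_pos'],s['eef_rot'],s['force'],s['time'])
cv2.imwrite("pics/c3.png",np.hstack([crop(cv2.imread("pics/top1.png"),320,150,100,100,4),crop(cv2.imread("pics/side1.png"),240,90,100,100,4)]))
E
```

```text
time: 2.07
ee_pos: [0.5137, -0.2711, 0.1427]
eef_rot: [0.13, 0.695, 0.13, -0.695]
force: [0.5, -1.6, -0.4]
grip_width: 0.0854
time: 2.23
ee_pos: [0.5134, -0.2708, 0.1425]
eef_rot: [-0.13, -0.695, -0.131, 0.695]
force: [-0.8, -0.1, -0.5]
grip_width: 0.0852
[ 0.51221315 -0.27291316  0.14343687] [-0.12958261 -0.695031   -0.12930026  0.69528533] [-0.71938336  0.04406694 -0.12312502] 2.3333
```

View pics/c3.png

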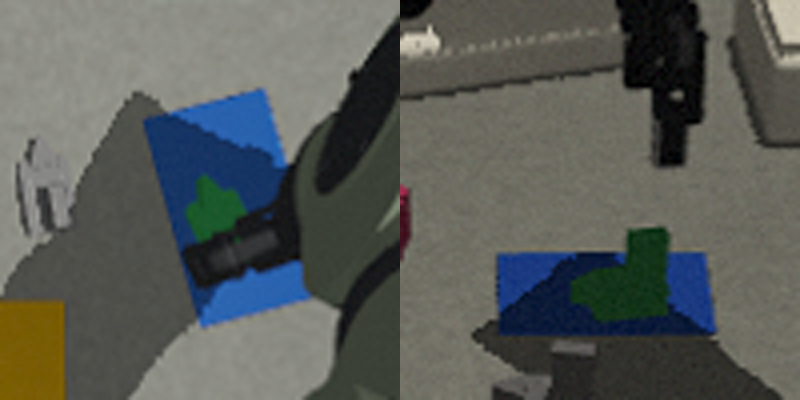

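The fingers straddle the green handle in both views (top about (376,213), side about (307,131)), so I'm descending.

```bash
python3 -m pendant '[{"jaw":1,"tx":1.4,"ty":0,"tz":0,"yaw":-0.4},{"jaw":1,"tx":1.4,"ty":0,"tz":0,"yaw":0},{"jaw":1,"tx":1.4,"ty":0,"tz":0,"yaw":0},{"jaw":1,"tx":1.4,"ty":0,"tz":0,"yaw":0},{"jaw":1,"tx":1.4,"ty":0,"tz":0,"yaw":0},{"jaw":1,"tx":1.4,"ty":0,"tz":0,"yaw":0},{"jaw":1,"tx":1.2,"ty":0,"tz":0,"yaw":0},{"jaw":1,"tx":1.2,"ty":0,"tz":0,"yaw":0}]' 
python3 -m pendant '[{"jaw":0.6,"tx":0,"ty":0,"tz":0,"yaw":0},{"jaw":0.4,"tx":0,"ty":0,"tz":0,"yaw":0},{"jaw":0.3,"tx":0,"ty":0,"tz":0,"yaw":0},{"jaw":0.25,"tx":0,"ty":0,"tz":0,"yaw":0}]' 40
python3 - <<'E'
from h import *
for n in("top","side"): cv2.imwrite(f"pics/{n}2.png",get_image(n))
s=sense();print(s['ee_pos'],s['eef_rot'],s['force'],s['time'],s['grip_width'])
cv2.imwrite("pics/c4.png",np.hstack([crop(cv2.imread("pics/top2.png"),320,150,100,100,4),crop(cv2.imread("pics/side2.png"),240,90,100,100,4)]))
E
```

```text
time: 3.0
ee_pos: [0.5123, -0.2731, 0.0349]
eef_rot: [0.132, 0.695, 0.131, -0.695]
force: [0.6, 0.4, 0.0]
grip_width: 0.0851
time: 3.33
ee_pos: [0.5129, -0.2725, 0.036]
eef_rot: [0.132, 0.695, 0.132, -0.694]
force: [-0.8, -0.0, -0.1]
grip_width: 0.0389
[ 0.5128664  -0.27240339  0.03587961] [ 0.13222311  0.69489485  0.13192822 -0.69443009] [-0.17068512  0.61440009  0.84656865] 3.4333 0.02323575359548661
```

View pics/c4.png

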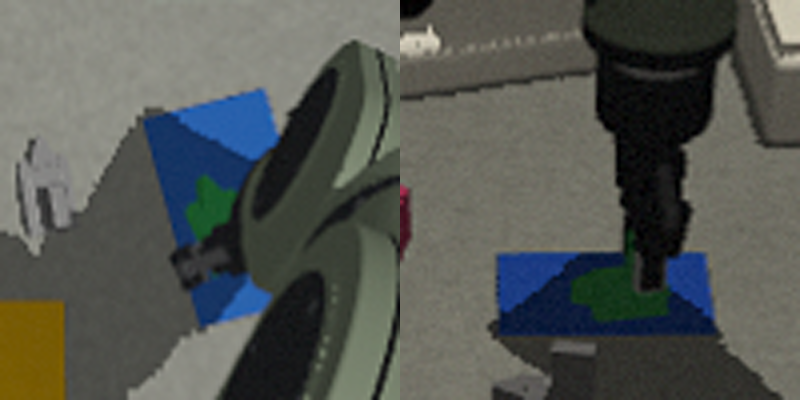

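```bash
python3 -m pendant '[{"jaw":0.15,"tx":0,"ty":0,"tz":0,"yaw":0},{"jaw":0.05,"tx":0,"ty":0,"tz":0,"yaw":0},{"jaw":0,"tx":0,"ty":0,"tz":0,"yaw":0},{"jaw":0,"tx":0,"ty":0,"tz":0,"yaw":0},{"jaw":0,"tx":0,"ty":0,"tz":0,"yaw":0},{"jaw":0,"tx":0,"ty":0,"tz":0,"yaw":0}]' 90
python3 - <<'E'
from h import *
P=[];
s=sense();print(s['ee_pos'],s['eef_rot'],s['force'],s['ft_torque'],s['time'],s['grip_width'])
E
```

```text
time: 3.93
ee_pos: [0.5128, -0.2723, 0.0358]
eef_rot: [0.132, 0.695, 0.132, -0.694]
force: [-0.8, 0.5, 6.1]
grip_width: 0.0108
[ 0.5128202  -0.27233837  0.03578387] [ 0.13217142  0.69483915  0.13197976 -0.69448587] [-0.83646502  0.48173923  6.06028418] [0.09205431 0.22590744 0.01954872] 3.9333 0.010815389320397795
```

```bash
python3 -m pendant '[{"jaw":0,"tx":-0.3,"ty":0,"tz":0,"yaw":0},{"jaw":0,"tx":-0.6,"ty":0,"tz":0,"yaw":0},{"jaw":0,"tx":-1.5,"ty":0,"tz":0,"yaw":0},{"jaw":0,"tx":-2,"ty":0,"tz":0,"yaw":0},{"jaw":0,"tx":-2,"ty":0,"tz":0,"yaw":0},{"jaw":0,"tx":-2,"ty":0,"tz":0,"yaw":0},{"jaw":0,"tx":-2,"ty":0,"tz":0,"yaw":0},{"jaw":0,"tx":-2.1,"ty":0,"tz":0,"yaw":0}]'
cat > ov.py <<'E'
from h import *
def cl(v):
    c,s=np.cos(v[2]),np.sin(v[2]);R=np.array([[c,-s,0],[s,c,0],[0,0,1]]);return lambda p:(np.array(p,float)/1000)@R.T+[v[0],v[1],0]
def lines(v):
    T=cl(v);L=[]
    a=np.linspace(0,2*np.pi,24)
    L.append(T([[9*np.cos(t),9*np.sin(t),114] for t in a]))
    L.append(T([[-76+0*0,0,78]]*2))
    for z in(90,100):
        L.append(T([[27,-17,z],[38,-17,z],[38,17,z],[27,17,z],[27,-17,z]]))
    for s in(-1,1):
        L.append(T([[27,15*s,100],[-37,15*s,100]]))
        L.append(T([[-37,2.5*s,100],[-49,2.5*s,100],[-58,8.5*s,100]]))
    return L
def draw(img,n,v,win,sc):
    x,y,w,h=win;o=crop(img,x,y,w,h,sc)
    for l in lines(v):
        q=(proj(n,l)-[x,y]+.5)*sc
        cv2.polylines(o,[q.astype(np.int32)],False,(0,255,0),1)
    return o
E
python3 - <<'E'
from ov import *
v=[.6324,.0273,np.radians(14)]
a=cv2.imread("pics/top0.png");b=cv2.imread("pics/side0.png")
A=draw(a,"top",v,(238,138,57,57),7);B=draw(b,"side",v,(195,185,70,57),5.7)
B=cv2.copyMakeBorder(B,0,max(0,A.shape[0]-B.shape[0]),0,0,0)[:A.shape[0]]
cv2.imwrite("pics/c5.png",np.hstack([A,B]));print(A.shape)
E
```

```text
time: 4.6
ee_pos: [0.5124, -0.2722, 0.1617]
eef_rot: [0.132, 0.695, 0.132, -0.695]
force: [0.1, -0.7, 0.1]
grip_width: 0.011
(399, 399, 3)
```

View pics/c5.png

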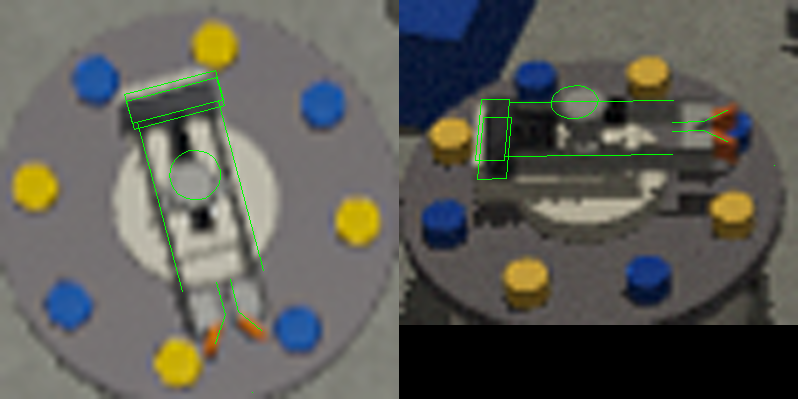

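```bash
python3 -m pendant '[{"jaw":0,"tx":0,"ty":-1,"tz":-0.4,"yaw":0},{"jaw":0,"tx":0,"ty":-2,"tz":-0.8,"yaw":0},{"jaw":0,"tx":0,"ty":-2.5,"tz":-1,"yaw":0},{"jaw":0,"tx":0,"ty":-2.5,"tz":-1,"yaw":0},{"jaw":0,"tx":0,"ty":-2.5,"tz":-1,"yaw":0},{"jaw":0,"tx":0,"ty":-2.5,"tz":-1,"yaw":0},{"jaw":0,"tx":0,"ty":-2.5,"tz":-1,"yaw":0},{"jaw":0,"tx":0,"ty":-2.5,"tz":-1,"yaw":0}]'
python3 -m pendant '[{"jaw":0,"tx":0,"ty":-2.5,"tz":-1,"yaw":0},{"jaw":0,"tx":0,"ty":-2.5,"tz":-0.9,"yaw":0},{"jaw":0,"tx":0,"ty":-1.5,"tz":-0.4,"yaw":0},{"jaw":0,"tx":0,"ty":-0.7,"tz":-0.2,"yaw":0},{"jaw":0,"tx":0,"ty":0,"tz":0,"yaw":3.5},{"jaw":0,"tx":0,"ty":0,"tz":0,"yaw":3.5},{"jaw":0,"tx":0,"ty":0,"tz":0,"yaw":0},{"jaw":0,"tx":0,"ty":0,"tz":0,"yaw":0}]'
cat > st.py <<'E'
from h import *
def st(k,n=4):
    A=[];F=[];Q=[]
    for i in range(n):
        for c in("top","side"): cv2.imwrite(f"pics/{c}{k}.png",get_image(c))
        s=sense();A.append(s['ee_pos']);F.append(s['force']);Q.append(s['eef_rot'])
    q=np.array(Q);q=q*np.sign(q[:,1:2]);R=Rn.from_quat(q.mean(0)[[1,2,3,0]]).as_matrix()
    print('t',s['time'],'pos',np.mean(A,0).round(4),'F',np.mean(F,0).round(2),'M',s['ft_torque'].round(3),'w',s['grip_width'])
    print('yaw',np.degrees(np.arctan2(-R[1,2],-R[0,2])),'x',R[:,0].round(4))
    return np.mean(A,0),R
E
python3 - <<'E'
from st import *
p,R=st(3)
cv2.imwrite("pics/c6.png",np.hstack([crop(cv2.imread("pics/top3.png"),220,130,100,100,4),crop(cv2.imread("pics/side3.png"),200,140,100,100,4)]))
E
```

```text
time: 5.27
ee_pos: [0.5132, -0.0769, 0.1605]
eef_rot: [0.132, 0.695, 0.132, -0.695]
force: [0.5, -0.1, -0.1]
grip_width: 0.011
time: 5.93
ee_pos: [0.5103, -0.0027, 0.1604]
eef_rot: [-0.09, -0.701, -0.09, 0.701]
force: [0.2, 0.9, -0.9]
grip_width: 0.0106
t 6.3333 pos [ 0.5104 -0.0025  0.1603] F [ 0.11 -0.54 -0.51] M [-0.024 -0.035  0.025] w 0.011141486889626429
yaw 14.572274451240245 x [-0.e+00  1.e-04 -1.e+00]
```

View pics/c6.png

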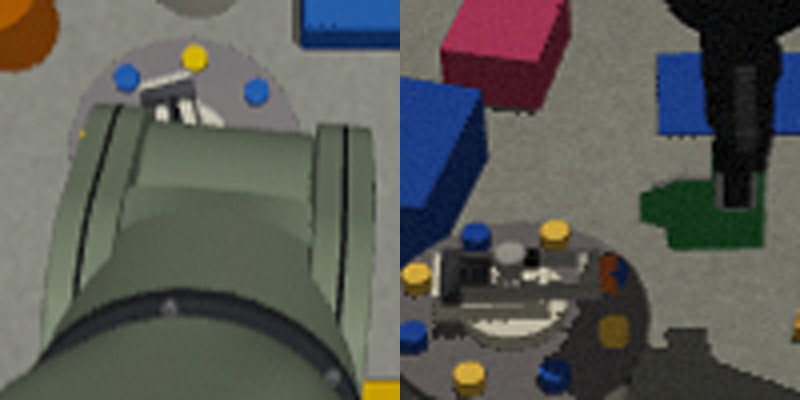

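```bash
cat > caps.py <<'E'
from ov import *
from scipy.optimize import minimize
W={"top":(234,136,64,64),"side":(192,188,76,62)}
def mask(img,n):
    x,y,w,h=W[n];c=img[y:y+h,x:x+w].astype(int);B,G,R=c[...,0],c[...,1],c[...,2]
    m=((B>G+30)&(B>R+40))|((R>B+60)&(G>B+40)&(G>R*0.62))
    if n=="side": m[:, :]=m; 
    return m.astype(np.uint8)
if __name__=="__main__":
    for n in("top","side"):
        im=cv2.imread(f"pics/{n}0.png");m=mask(im,n)
        k,lab,st,ce=cv2.connectedComponentsWithStats(m,connectivity=4)
        print(n,[(st[i,4],(ce[i]+W[n][:2]).round(1).tolist()) for i in range(1,k)])
E
python3 caps.py; python3 - <<'E'
from h import *
for n in("top","side"): print(n, ray(n,(280,210)))
E
```

```text
top [(np.int32(17), [296.1, 138.4]), (np.int32(36), [268.1, 144.0]), (np.int32(36), [251.1, 149.0]), (np.int32(34), [283.6, 152.3]), (np.int32(35), [242.4, 164.2]), (np.int32(37), [288.5, 168.9]), (np.int32(35), [247.3, 181.0]), (np.int32(35), [280.1, 184.5]), (np.int32(1), [272.0, 183.0]), (np.int32(1), [274.0, 184.0]), (np.int32(38), [263.0, 189.3])]
side [(np.int32(59), [199.8, 189.5]), (np.int32(2), [209.0, 188.5]), (np.int32(4), [213.5, 189.0]), (np.int32(1), [210.0, 190.0]), (np.int32(3), [208.7, 191.3]), (np.int32(1), [214.0, 191.0]), (np.int32(1), [192.0, 192.0]), (np.int32(2), [194.5, 192.0]), (np.int32(1), [211.0, 192.0]), (np.int32(1), [207.0, 193.0]), (np.int32(1), [201.0, 194.0]), (np.int32(2), [208.5, 194.0]), (np.int32(1), [211.0, 194.0]), (np.int32(2), [192.5, 195.0]), (np.int32(1), [210.0, 195.0]), (np.int32(36), [238.0, 197.7]), (np.int32(2), [194.0, 196.5]), (np.int32(2), [197.0, 196.5]), (np.int32(2), [204.5, 196.0]), (np.int32(8), [207.6, 197.5]), (np.int32(2), [211.5, 196.0]), (np.int32(29), [218.4, 197.9]), (np.int32(1), [199.0, 197.0]), (np.int32(2), [210.0, 1
[... 536 characters left out ...]
np.int32(1), [198.0, 203.0]), (np.int32(1), [202.0, 203.0]), (np.int32(1), [193.0, 204.0]), (np.int32(3), [196.7, 204.3]), (np.int32(2), [194.5, 205.0]), (np.int32(1), [200.0, 205.0]), (np.int32(12), [254.7, 206.8]), (np.int32(1), [199.0, 206.0]), (np.int32(41), [203.5, 208.8]), (np.int32(40), [253.0, 221.6]), (np.int32(40), [202.3, 222.8]), (np.int32(1), [205.0, 226.0]), (np.int32(1), [203.0, 227.0]), (np.int32(48), [216.7, 233.6]), (np.int32(37), [238.0, 232.4]), (np.int32(1), [238.0, 237.0])]
top (array([ 0.44346877, -0.01338991,  1.04481648]), array([ 0.07494543,  0.00689317, -0.99716381]))
side (array([0.38693684, 0.70151983, 0.79051468]), array([ 0.12871008, -0.7016516 , -0.70079865]))
```

```bash
python3 - <<'E'
from h import *
from scipy.optimize import least_squares
top=[(268.1,144.0),(251.1,149.0),(283.6,152.3),(242.4,164.2),(288.5,168.9),(247.3,181),(280.1,184.5),(263,189.3)]
side=[(238,197.7),(203.5,208.8),(253,221.6),(202.3,222.8),(216.7,233.6),(238,232.4),(218.4,197.9)]
for n,pts in(("top",top),("side",side)):
  for z in (.074,.077):
    P=np.array([atz(n,p,z)[:2] for p in pts])
    def f(u):
        d=P-u[:2];a=np.arctan2(d[:,1],d[:,0]);k=np.round((a-u[3])/(np.pi/4))
        return (P-u[:2]-u[2]*np.c_[np.cos(u[3]+k*np.pi/4),np.sin(u[3]+k*np.pi/4)]).ravel()
    r=min((least_squares(f,[.63,.028,.058,p0]) for p0 in(0,.2,.4,.6)),key=lambda r:r.cost)
    print(n,z,r.x.round(4),np.degrees(r.x[3])%45,np.sqrt(2*r.cost/len(pts)).round(5))
# orange tips
for n,w in(("top",(262,178,18,14)),("side",(244,198,14,16))):
    im=cv2.imread(f"pics/{n}0.png");x,y,ww,h=w;c=im[y:y+h,x:x+ww].astype(int);B,G,R=c[...,0],c[...,1],c[...,2]
    m=((R>B+50)&(R>G*1.55)).astype(np.uint8);k,l,s,ce=cv2.connectedComponentsWithStats(m)
    print(n,[(s[i,4],(ce[i]+[x,y]).round(2),atz(n,ce[i]+[x,y],.096).round(4)) for i in range(1,k)])
E
```

```text
top 0.074 [0.6298 0.0289 0.06   0.6619] 37.92391792790634 0.00025
top 0.077 [0.6293 0.0288 0.0598 0.6619] 37.92391792808114 0.00025
side 0.074 [0.6299 0.0251 0.0603 0.6596] 37.791839169152624 0.00086
side 0.077 [0.6289 0.0279 0.0601 0.6596] 37.79183917019243 0.00085
top [(np.int32(7), array([267.57, 186.71]), array([0.5741, 0.0234, 0.096 ])), (np.int32(6), array([273.5, 184.5]), array([0.5795, 0.0084, 0.096 ]))]
side [(np.int32(29), array([251.48, 207.72]), array([0.5776, 0.013 , 0.096 ]))]
```

```bash
python3 - <<'E'
from ov import *
a=cv2.imread("pics/top0.png");b=cv2.imread("pics/side0.png")
o=[]
for y in (13.5,15.5):
    o.append(draw(a,"top",[.6297,.0289,np.radians(y)],(244,144,45,50),8.8))
cv2.imwrite("pics/c7.png",np.hstack([crop(a,244,144,45,50,8.8)[:, :0],*o]))
o=[draw(b,"side",[.6297,.0261,np.radians(y)],(205,192,57,32),7) for y in (13.5,15.5)]
cv2.imwrite("pics/c8.png",np.vstack([crop(b,205,192,57,32,7)[:0],*o]))
E
```

```text
(no output)
```

View pics/c7.png

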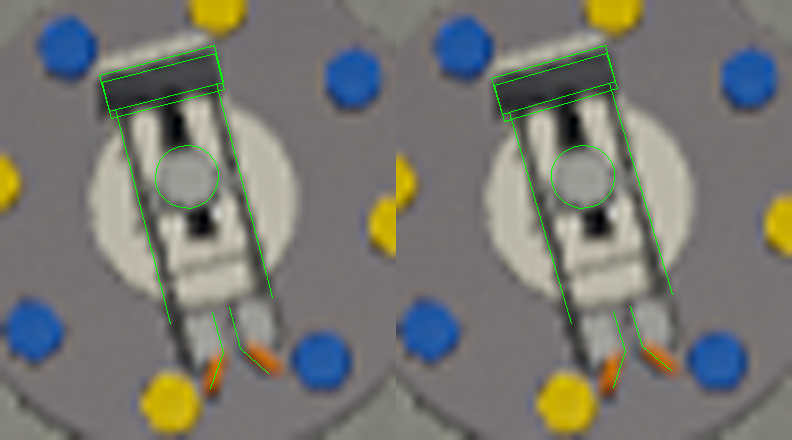

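View pics/c8.png

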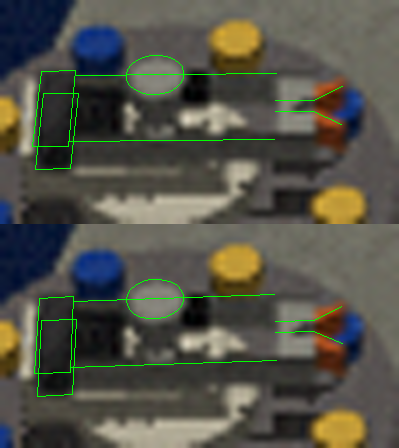

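```bash
python3 - <<'E'
from h import *
for n,c in(("top",(.6295,.0288)),("side",(.6297,.0261))):
    a=cv2.imread(f"pics/{n}0.png");v=np.radians(14)
    xs=np.arange(-62,46,.4);ys=np.arange(-26,26.1,.4)
    X,Y=np.meshgrid(xs,ys);P=np.stack([c[0]+(X*np.cos(v)-Y*np.sin(v))/1000,c[1]+(X*np.sin(v)+Y*np.cos(v))/1000,0*X+.100],-1).reshape(-1,3)
    q=proj(n,P).reshape(*X.shape,2).astype(np.float32)
    im=cv2.remap(a,q[...,0],q[...,1],cv2.INTER_CUBIC)
    im=cv2.resize(im,None,fx=2.8,fy=2.8)
    for k in(-15,0,15): 
        r=int((k+26)/.4*2.8);cv2.line(im,(0,r),(im.shape[1],r),(0,255,0),1)
    cv2.imwrite(f"pics/r_{n}.png",im);print(im.shape)
E
```

```text
(367, 756, 3)
(367, 756, 3)
```

View pics/r_top.png

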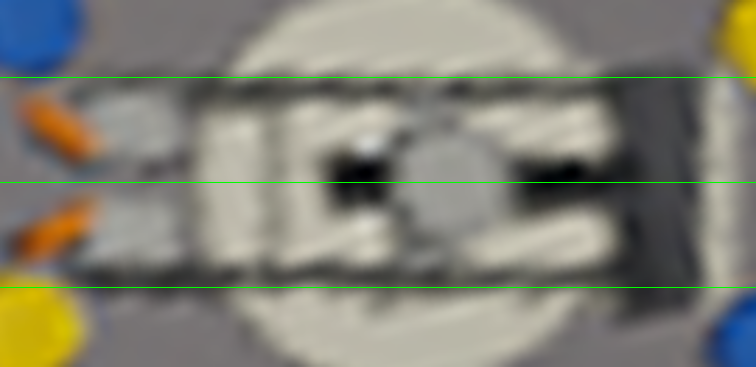

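View pics/r_side.png

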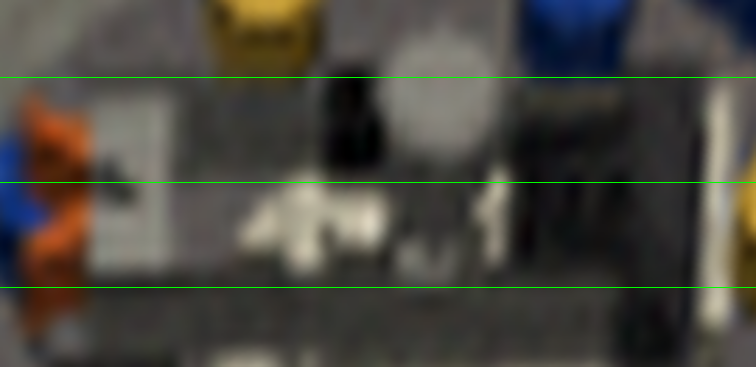

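```bash
python3 - <<'E'
from fitw import *
im={"side":cv2.imread("pics/side3.png")}
for z in(.128,.1295):
    v,f,m=fit(im,{"side":(255,165,40,45)},[.510,-.0025,.25],["side"],z);print(z,v.round(4),np.degrees(v[2]).round(2),f,m)
E
```

```text
0.128 [ 0.5094 -0.005   0.221 ] 12.66 250.18823529411765 [np.float64(393.0)]
0.1295 [ 0.5086 -0.0018  0.1853] 10.62 251.14117647058822 [np.float64(393.0)]
```

```bash
python3 -m pendant '[{"jaw":0,"tx":0.5,"ty":-0.07,"tz":0,"yaw":0.5},{"jaw":0,"tx":1,"ty":0,"tz":0,"yaw":0},{"jaw":0,"tx":1,"ty":0,"tz":0,"yaw":0},{"jaw":0,"tx":0.8,"ty":0,"tz":0,"yaw":0},{"jaw":0,"tx":0.6,"ty":0,"tz":0,"yaw":0},{"jaw":0,"tx":0.33,"ty":0,"tz":0,"yaw":0},{"jaw":0,"tx":0,"ty":0,"tz":0,"yaw":0},{"jaw":0,"tx":0,"ty":0,"tz":0,"yaw":0}]' 
python3 - <<'E'
from st import *
p,R=st(4)
a=cv2.imread("pics/side4.png");W=(205,150,100,85);o=crop(a,*W,7)
v=np.radians(14)
for parts in WP:
    q=(proj("side",TW([p[0],p[1]-.0018,v],p[2]-.0318)(parts))-[205,150]+.5)*7
    cv2.polylines(o,[cv2.convexHull(q.astype(np.float32)).astype(np.int32)],True,(255,255,255),1)
cv2.imwrite("pics/c9.png",o)
E
```

```text
time: 7.0
ee_pos: [0.5103, -0.0016, 0.1181]
eef_rot: [0.086, 0.702, 0.086, -0.702]
force: [0.5, -1.0, -1.5]
grip_width: 0.0108
t 7.4 pos [ 0.5103 -0.0016  0.1183] F [-0.24  0.07 -1.07] M [-0.03  -0.006  0.005] w 0.010738451930965212
yaw 14.028667288874704 x [ 4.e-04  1.e-04 -1.e+00]
```

View pics/c9.png

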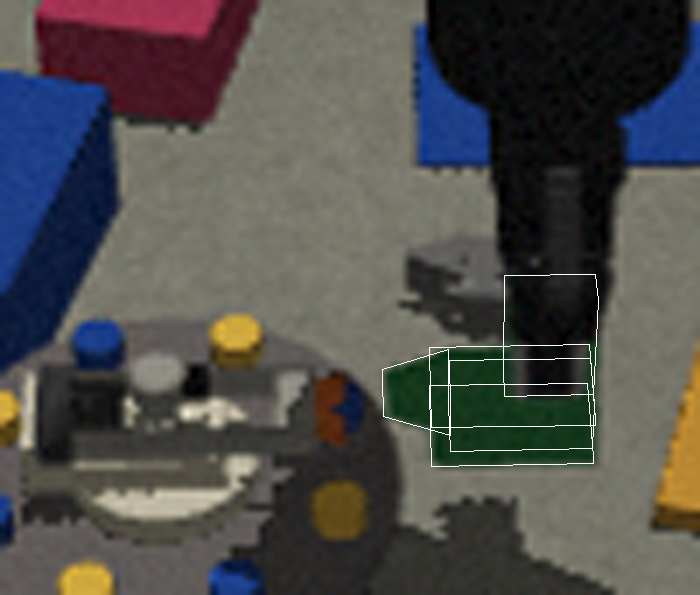

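The white model overlay matches the green wedge in the side view (nose at about (260,205)) and it is level, so I'm sliding in.

```bash
python3 -m pendant '[{"jaw":0,"tx":0,"ty":0,"tz":-0.3,"yaw":0},{"jaw":0,"tx":0,"ty":0,"tz":-0.4,"yaw":0},{"jaw":0,"tx":0,"ty":0,"tz":-0.4,"yaw":0},{"jaw":0,"tx":0,"ty":0,"tz":-0.3,"yaw":0},{"jaw":0,"tx":0,"ty":0,"tz":-0.2,"yaw":0},{"jaw":0,"tx":0,"ty":0,"tz":-0.2,"yaw":0},{"jaw":0,"tx":0,"ty":0,"tz":-0.2,"yaw":0},{"jaw":0,"tx":0,"ty":0,"tz":0,"yaw":0}]' 
python3 - <<'E'
from st import *
p,R=st(5,2)
cv2.imwrite("pics/c10.png",crop(cv2.imread("pics/side5.png"),205,160,90,75,7))
E
```

```text
time: 8.07
ee_pos: [0.5299, 0.0034, 0.118]
eef_rot: [0.086, 0.702, 0.086, -0.702]
force: [0.1, -1.2, -1.7]
grip_width: 0.0111
t 8.2667 pos [0.5295 0.0032 0.118 ] F [-0.2   0.42 -1.1 ] M [ 0.014  0.04  -0.057] w 0.010946113002890643
yaw 14.02538506982566 x [-1.e-04  1.e-04 -1.e+00]
```

View pics/c10.png

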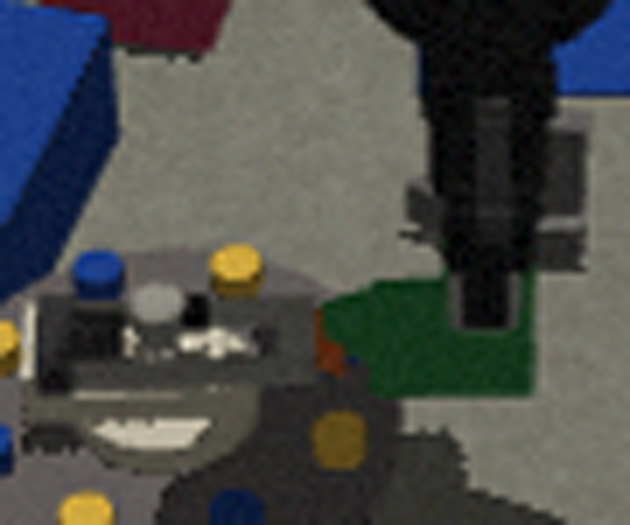

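The nose is between the orange flares (side about (252,204)) with no contact force yet. Continuing slowly.

```bash
for i in 1; do python3 -m pendant '[{"jaw":0,"tx":0,"ty":0,"tz":-0.15,"yaw":0},{"jaw":0,"tx":0,"ty":0,"tz":-0.15,"yaw":0}]'; python3 -m pendant '[{"jaw":0,"tx":0,"ty":0,"tz":-0.15,"yaw":0},{"jaw":0,"tx":0,"ty":0,"tz":-0.15,"yaw":0}]'; python3 -m pendant '[{"jaw":0,"tx":0,"ty":0,"tz":-0.15,"yaw":0},{"jaw":0,"tx":0,"ty":0,"tz":-0.15,"yaw":0}]'; done
```

```text
time: 8.43
ee_pos: [0.5326, 0.004, 0.1181]
eef_rot: [-0.086, -0.702, -0.086, 0.702]
force: [0.2, -0.0, -0.2]
grip_width: 0.0111
time: 8.6
ee_pos: [0.5354, 0.0047, 0.118]
eef_rot: [-0.086, -0.702, -0.086, 0.702]
force: [-3.7, -1.6, 0.3]
grip_width: 0.011
time: 8.77
ee_pos: [0.5373, 0.0051, 0.1177]
eef_rot: [-0.086, -0.701, -0.086, 0.703]
force: [-7.2, -2.9, -0.7]
grip_width: 0.0111
```

```bash
python3 -m pendant '[{"jaw":0,"tx":0,"ty":0,"tz":-0.15,"yaw":0},{"jaw":0,"tx":0,"ty":0,"tz":-0.15,"yaw":0}]'; python3 -m pendant '[{"jaw":0,"tx":0,"ty":0,"tz":-0.15,"yaw":0},{"jaw":0,"tx":0,"ty":0,"tz":-0.15,"yaw":0}]'; python3 -m pendant '[{"jaw":0,"tx":0,"ty":0,"tz":-0.15,"yaw":0},{"jaw":0,"tx":0,"ty":0,"tz":-0.15,"yaw":0}]'
python3 -c "
from st import *
st(6,1)"
```

```text
time: 8.93
ee_pos: [0.54, 0.0058, 0.1176]
eef_rot: [-0.086, -0.701, -0.086, 0.703]
force: [-8.8, -2.3, -0.4]
grip_width: 0.0109
time: 9.1
ee_pos: [0.5427, 0.0065, 0.1175]
eef_rot: [-0.086, -0.7, -0.086, 0.703]
force: [-9.0, -3.2, -0.8]
grip_width: 0.0109
time: 9.27
ee_pos: [0.5455, 0.0072, 0.1175]
eef_rot: [-0.086, -0.7, -0.086, 0.703]
force: [-9.3, -3.2, -0.7]
grip_width: 0.0109
t 9.3667 pos [0.5459 0.0073 0.1176] F [-7.22 -2.7  -1.2 ] M [-0.534  1.7   -0.011] w 0.011099375539242872
yaw 14.012077302972855 x [-3.4e-03 -4.0e-04 -1.0e+00]
```

```bash
python3 -m pendant '[{"jaw":0,"tx":0,"ty":0,"tz":-0.15,"yaw":0},{"jaw":0,"tx":0,"ty":0,"tz":-0.15,"yaw":0}]'; python3 -m pendant '[{"jaw":0,"tx":0,"ty":0,"tz":-0.1,"yaw":0},{"jaw":0,"tx":0,"ty":0,"tz":-0.1,"yaw":0}]'; python3 -m pendant '[{"jaw":0,"tx":0,"ty":0,"tz":-0.1,"yaw":0},{"jaw":0,"tx":0,"ty":0,"tz":-0.1,"yaw":0}]'
```

```text
time: 9.53
ee_pos: [0.5484, 0.0079, 0.1175]
eef_rot: [-0.086, -0.7, -0.086, 0.703]
force: [-9.2, -2.3, -0.7]
grip_width: 0.0107
time: 9.7
ee_pos: [0.5503, 0.0084, 0.1175]
eef_rot: [-0.086, -0.7, -0.086, 0.703]
force: [-10.0, -2.5, -1.0]
grip_width: 0.0116
time: 9.87
ee_pos: [0.5521, 0.0088, 0.1175]
eef_rot: [-0.086, -0.7, -0.086, 0.703]
force: [-9.8, -2.8, -1.5]
grip_width: 0.0107
```

```bash
for i in 1; do python3 -m pendant '[{"jaw":0,"tx":0,"ty":0,"tz":-0.1,"yaw":0}]';python3 -m pendant '[{"jaw":0,"tx":0,"ty":0,"tz":-0.1,"yaw":0}]'; python3 -m pendant '[{"jaw":0,"tx":0,"ty":0,"tz":-0.08,"yaw":0}]'; python3 -m pendant '[{"jaw":0,"tx":0,"ty":0,"tz":-0.08,"yaw":0}]'; done | grep -v rot
```

```text
time: 9.95
ee_pos: [0.5529, 0.009, 0.1174]
force: [-10.1, -3.4, -0.4]
grip_width: 0.0109
time: 10.03
ee_pos: [0.5549, 0.0095, 0.1176]
force: [-0.5, -0.4, -1.9]
grip_width: 0.0112
time: 10.12
ee_pos: [0.5563, 0.0099, 0.1178]
force: [-4.0, -1.8, -0.4]
grip_width: 0.0109
time: 10.2
ee_pos: [0.5569, 0.01, 0.1178]
force: [-5.3, -2.1, -0.7]
grip_width: 0.011
```

```bash
for i in 1; do python3 -m pendant '[{"jaw":0,"tx":0,"ty":0,"tz":-0.05,"yaw":0}]';python3 -m pendant '[{"jaw":0,"tx":0,"ty":0,"tz":-0.05,"yaw":0}]'; python3 -m pendant '[{"jaw":0,"tx":0,"ty":0,"tz":-0.05,"yaw":0}]'; python3 -m pendant '[{"jaw":0,"tx":0,"ty":0,"tz":-0.05,"yaw":0}]'; done | grep -v rot
```

```text
time: 10.28
ee_pos: [0.5574, 0.0101, 0.1178]
force: [-4.2, -1.9, -0.9]
grip_width: 0.0106
time: 10.37
ee_pos: [0.5579, 0.0102, 0.1179]
force: [-4.6, -2.3, -1.8]
grip_width: 0.0114
time: 10.45
ee_pos: [0.5583, 0.0104, 0.1179]
force: [-4.9, -1.5, -1.4]
grip_width: 0.011
time: 10.53
ee_pos: [0.5588, 0.0105, 0.1179]
force: [-5.3, -2.5, -1.3]
grip_width: 0.011
```

```bash
for i in 1; do python3 -m pendant '[{"jaw":0,"tx":0,"ty":0,"tz":-0.05,"yaw":0}]';python3 -m pendant '[{"jaw":0,"tx":0,"ty":0,"tz":-0.05,"yaw":0}]'; python3 -m pendant '[{"jaw":0,"tx":0,"ty":0,"tz":-0.05,"yaw":0}]'; python3 -m pendant '[{"jaw":0,"tx":0,"ty":0,"tz":-0.05,"yaw":0}]'; done | grep -v rot
python3 - <<'E'
from st import *
st(7,1)
cv2.imwrite("pics/c11.png",crop(cv2.imread("pics/side7.png"),205,170,80,60,8))
E
```

```text
time: 10.62
ee_pos: [0.5593, 0.0106, 0.1179]
force: [-6.4, -3.0, 0.0]
grip_width: 0.0112
time: 10.7
ee_pos: [0.5598, 0.0107, 0.1178]
force: [-5.3, -2.5, -0.6]
grip_width: 0.0105
time: 10.78
ee_pos: [0.5603, 0.0108, 0.1179]
force: [-4.6, -2.6, -0.8]
grip_width: 0.0111
time: 10.87
ee_pos: [0.5607, 0.0109, 0.1178]
force: [-4.9, -2.5, -0.8]
grip_width: 0.0109
t 10.9667 pos [0.5608 0.011  0.1178] F [-4.48 -2.11 -0.82] M [-0.548  1.188 -0.066] w 0.011147247350357449
yaw 14.017104174289017 x [-1.4e-03 -2.0e-04 -1.0e+00]
```

View pics/c11.png

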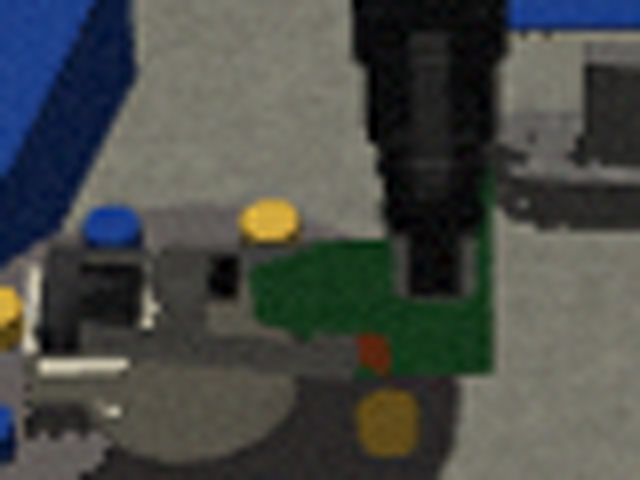

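The side view shows the green nose tip at about (236,206) and the black stop's end at (234.5,205), so roughly a 3 mm gap remains.

```bash
for i in 1; do python3 -m pendant '[{"jaw":0,"tx":0,"ty":0,"tz":-0.05,"yaw":0}]';python3 -m pendant '[{"jaw":0,"tx":0,"ty":0,"tz":-0.04,"yaw":0}]'; python3 -m pendant '[{"jaw":0,"tx":0,"ty":0,"tz":-0.04,"yaw":0}]'; python3 -m pendant '[{"jaw":0,"tx":0,"ty":0,"tz":-0.04,"yaw":0}]'; done | grep -v rot
```

```text
time: 11.05
ee_pos: [0.5612, 0.011, 0.1178]
force: [-5.4, -2.6, -0.6]
grip_width: 0.0109
time: 11.13
ee_pos: [0.5616, 0.0111, 0.1178]
force: [-5.1, -2.1, -0.8]
grip_width: 0.0107
time: 11.22
ee_pos: [0.562, 0.0112, 0.1178]
force: [-6.1, -1.8, -1.1]
grip_width: 0.0111
time: 11.3
ee_pos: [0.5624, 0.0113, 0.1178]
force: [-5.9, -2.5, -0.5]
grip_width: 0.0111
```

```bash
for i in 1; do python3 -m pendant '[{"jaw":0,"tx":0,"ty":0,"tz":-0.04,"yaw":0}]';python3 -m pendant '[{"jaw":0,"tx":0,"ty":0,"tz":-0.04,"yaw":0}]'; python3 -m pendant '[{"jaw":0,"tx":0,"ty":0,"tz":-0.04,"yaw":0}]'; done | grep -v rot
```

```text
time: 11.38
ee_pos: [0.5627, 0.0114, 0.1178]
force: [-6.0, -2.4, -0.9]
grip_width: 0.0109
time: 11.47
ee_pos: [0.5631, 0.0115, 0.1178]
force: [-4.3, -2.0, -2.0]
grip_width: 0.0106
time: 11.55
ee_pos: [0.5636, 0.0116, 0.1178]
force: [-3.5, -1.0, -1.0]
grip_width: 0.0108
```

```bash
for i in 1; do python3 -m pendant '[{"jaw":0,"tx":0,"ty":0,"tz":-0.04,"yaw":0}]';python3 -m pendant '[{"jaw":0,"tx":0,"ty":0,"tz":-0.03,"yaw":0}]'; done | grep -v rot
```

```text
time: 11.63
ee_pos: [0.5641, 0.0118, 0.1179]
force: [-6.2, -3.1, -0.2]
grip_width: 0.0112
time: 11.72
ee_pos: [0.5642, 0.0118, 0.1179]
force: [-7.5, -3.5, 0.6]
grip_width: 0.0111
```

```bash
python3 -m pendant '[{"jaw":0,"tx":0,"ty":0,"tz":-0.03,"yaw":0}]'
```

```text
time: 11.8
ee_pos: [0.5643, 0.0118, 0.1178]
eef_rot: [-0.086, -0.701, -0.086, 0.703]
force: [-8.8, -3.1, 1.5]
grip_width: 0.0109
```

The tool has stalled at x = 0.5643 and the force has risen from about 5 to 9 N, so the nose is at the stop. Holding.

```bash
python3 -m pendant '[{"jaw":0,"tx":0,"ty":0,"tz":0,"yaw":0}]';python3 -m pendant '[{"jaw":0,"tx":0,"ty":0,"tz":0,"yaw":0},{"jaw":0,"tx":0,"ty":0,"tz":0,"yaw":0}]'; python3 - <<'E'
from st import *
st(8,2)
cv2.imwrite("pics/c12.png",crop(cv2.imread("pics/side8.png"),205,170,80,60,8))
E
```

```text
time: 11.88
ee_pos: [0.5643, 0.0118, 0.1179]
eef_rot: [-0.086, -0.701, -0.086, 0.703]
force: [-7.6, -2.5, 0.1]
grip_width: 0.011
time: 12.05
ee_pos: [0.5642, 0.0118, 0.1179]
eef_rot: [-0.086, -0.701, -0.086, 0.703]
force: [-8.3, -3.1, 0.9]
grip_width: 0.0106
t 12.25 pos [0.5642 0.0118 0.1178] F [-8.15 -2.59  1.07] M [-0.728  1.809 -0.086] w 0.010850308127559846
yaw 14.012046974605392 x [-2.e-03 -3.e-04 -1.e+00]
```

View pics/c12.png

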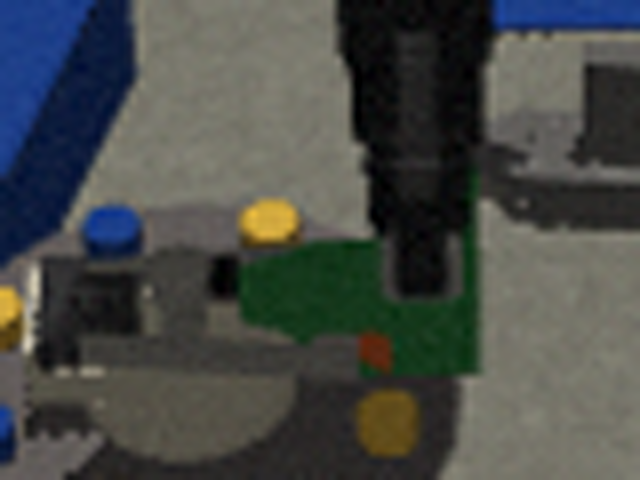

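The nose is flush on the black stop (side about (235,205)), with axial force steady at about 8.5 N against about 5 N sliding friction. Easing off now.

```bash
for i in 1; do python3 -m pendant '[{"jaw":0,"tx":0,"ty":0,"tz":0.05,"yaw":0},{"jaw":0,"tx":0,"ty":0,"tz":0.04,"yaw":0}]';python3 -m pendant '[{"jaw":0,"tx":0,"ty":0,"tz":0.03,"yaw":0},{"jaw":0,"tx":0,"ty":0,"tz":0,"yaw":0}]'; python3 -m pendant '[{"jaw":0,"tx":-0.08,"ty":0,"tz":0,"yaw":0},{"jaw":0,"tx":-0.08,"ty":0,"tz":0,"yaw":0}]'; done
```

```text
time: 12.42
ee_pos: [0.5641, 0.0118, 0.1179]
eef_rot: [-0.086, -0.702, -0.086, 0.702]
force: [-1.0, -0.5, -2.3]
grip_width: 0.0106
time: 12.58
ee_pos: [0.5641, 0.0119, 0.1181]
eef_rot: [0.086, 0.702, 0.086, -0.702]
force: [-1.8, -0.6, -1.8]
grip_width: 0.0109
time: 12.75
ee_pos: [0.564, 0.012, 0.1197]
eef_rot: [0.086, 0.702, 0.086, -0.702]
force: [-0.8, -0.4, -1.6]
grip_width: 0.0109
```

Push is eased to about 1 N. Lifting straight up slowly.

```bash
for i in 1; do python3 -m pendant '[{"jaw":0,"tx":-0.1,"ty":0,"tz":0,"yaw":0},{"jaw":0,"tx":-0.1,"ty":0,"tz":0,"yaw":0},{"jaw":0,"tx":-0.1,"ty":0,"tz":0,"yaw":0}]';python3 -m pendant '[{"jaw":0,"tx":-0.1,"ty":0,"tz":0,"yaw":0},{"jaw":0,"tx":-0.1,"ty":0,"tz":0,"yaw":0},{"jaw":0,"tx":-0.1,"ty":0,"tz":0,"yaw":0}]';python3 -m pendant '[{"jaw":0,"tx":-0.1,"ty":0,"tz":0,"yaw":0},{"jaw":0,"tx":-0.1,"ty":0,"tz":0,"yaw":0},{"jaw":0,"tx":-0.1,"ty":0,"tz":0,"yaw":0}]'; done
 python3 - <<'E'
from st import *
st(9,1)
cv2.imwrite("pics/c13.png",crop(cv2.imread("pics/side9.png"),205,160,80,70,8))
E
```

```text
time: 13.0
ee_pos: [0.564, 0.0119, 0.1228]
eef_rot: [0.086, 0.702, 0.086, -0.702]
force: [-0.3, -0.6, -0.8]
grip_width: 0.011
time: 13.25
ee_pos: [0.564, 0.0119, 0.1258]
eef_rot: [0.086, 0.702, 0.086, -0.702]
force: [-0.6, -0.3, -1.2]
grip_width: 0.0107
time: 13.5
ee_pos: [0.5639, 0.0118, 0.1287]
eef_rot: [0.086, 0.702, 0.086, -0.702]
force: [-0.5, -0.3, -0.6]
grip_width: 0.0108
t 13.6 pos [0.564  0.0118 0.1288] F [-0.15  0.43 -0.29] M [-0.017  0.061  0.025] w 0.010882130712013818
yaw 14.033183781318598 x [ 3.e-04  1.e-04 -1.e+00]
```

View pics/c13.png

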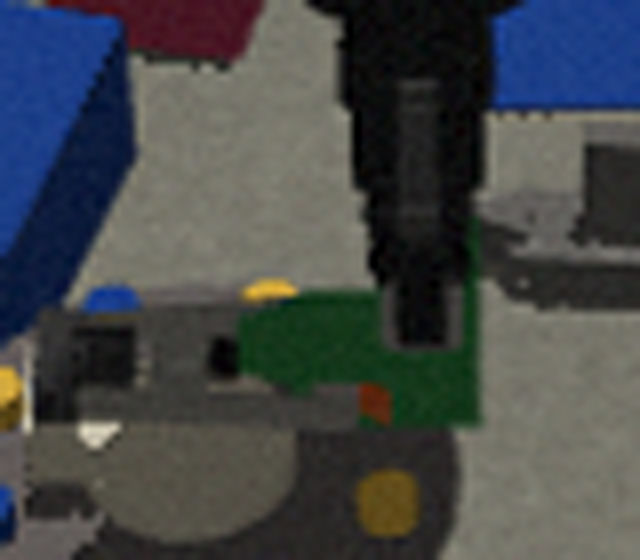

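The clip rises with the wedge: its arm moved up the picture as much as the wedge did, and forces are near zero. Continuing.

```bash
for i in 1; do python3 -m pendant '[{"jaw":0,"tx":-0.2,"ty":0,"tz":0,"yaw":0},{"jaw":0,"tx":-0.2,"ty":0,"tz":0,"yaw":0},{"jaw":0,"tx":-0.2,"ty":0,"tz":0,"yaw":0},{"jaw":0,"tx":-0.2,"ty":0,"tz":0,"yaw":0},{"jaw":0,"tx":-0.2,"ty":0,"tz":0,"yaw":0},{"jaw":0,"tx":-0.2,"ty":0,"tz":0,"yaw":0}]';python3 -m pendant '[{"jaw":0,"tx":-0.3,"ty":0,"tz":0,"yaw":0},{"jaw":0,"tx":-0.3,"ty":0,"tz":0,"yaw":0},{"jaw":0,"tx":-0.3,"ty":0,"tz":0,"yaw":0},{"jaw":0,"tx":-0.3,"ty":0,"tz":0,"yaw":0},{"jaw":0,"tx":-0.3,"ty":0,"tz":0,"yaw":0},{"jaw":0,"tx":-0.3,"ty":0,"tz":0,"yaw":0}]'; python3 -m pendant '[{"jaw":0,"tx":-0.4,"ty":0,"tz":0,"yaw":0},{"jaw":0,"tx":-0.4,"ty":0,"tz":0,"yaw":0},{"jaw":0,"tx":-0.4,"ty":0,"tz":0,"yaw":0},{"jaw":0,"tx":-0.4,"ty":0,"tz":0,"yaw":0},{"jaw":0,"tx":-0.4,"ty":0,"tz":0,"yaw":0},{"jaw":0,"tx":-0.4,"ty":0,"tz":0,"yaw":0},{"jaw":0,"tx":-0.4,"ty":0,"tz":0,"yaw":0},{"jaw":0,"tx":-0.3,"ty":0,"tz":0,"yaw":0}]';  done
 python3 - <<'E'
from st import *
st(10,2)
cv2.imwrite("pics/c14.png",np.hstack([crop(cv2.imread("pics/side10.png"),195,110,100,125,4),crop(cv2.imread("pics/top10.png"),200,110,100,125,4)]))
E
```

```text
time: 14.1
ee_pos: [0.5639, 0.0118, 0.1409]
eef_rot: [0.086, 0.702, 0.086, -0.702]
force: [-0.8, 0.1, -0.9]
grip_width: 0.0112
time: 14.6
ee_pos: [0.5639, 0.0118, 0.1589]
eef_rot: [0.086, 0.702, 0.086, -0.702]
force: [-0.9, 0.1, -1.1]
grip_width: 0.0108
time: 15.27
ee_pos: [0.5639, 0.0118, 0.1901]
eef_rot: [0.086, 0.702, 0.086, -0.702]
force: [0.3, 0.6, -1.8]
grip_width: 0.0111
t 15.4667 pos [0.5639 0.0118 0.1898] F [ 0.27  0.15 -1.7 ] M [-0.015  0.038  0.055] w 0.010912478583935075
yaw 14.027419418488991 x [ 3.e-04  1.e-04 -1.e+00]
```

View pics/c14.png

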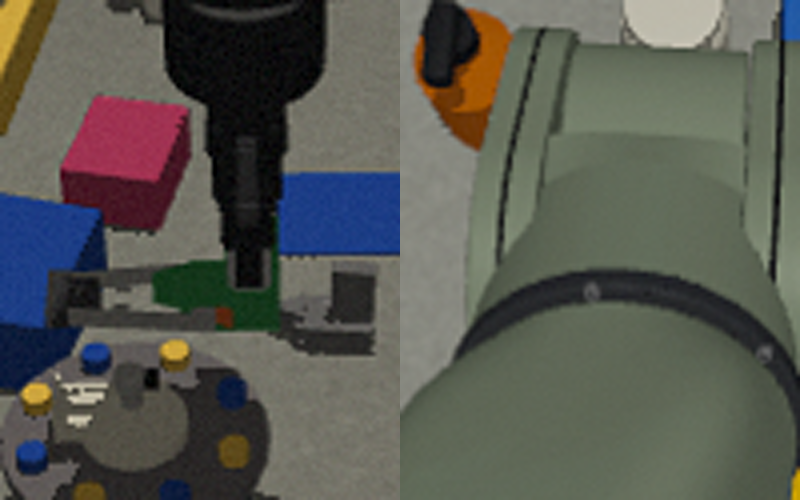

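The clip hangs almost level on the wedge, well above the bare spindle (side about (227,206)). Now I need the tray's exact pose and the bottle's clearance.

```bash
python3 - <<'E'
from h import *
for n,x,z in[("top",(219,128),.1),("top",(212,118),.19),("top",(228,146),.0),("top",(172,136),.04)]: print(x,atz(n,x,z).round(3))
a=cv2.imread("pics/top0.png")
g=cv2.cvtColor(a[160:258,138:210],cv2.COLOR_BGR2GRAY)
_,m=cv2.threshold(g,0,255,cv2.THRESH_OTSU)
k,l,s,c=cv2.connectedComponentsWithStats(m);i=1+np.argmax(s[1:,4])
r=cv2.minAreaRect(np.argwhere(l==i)[:,::-1].astype(np.float32)+[138,160]);b=cv2.boxPoints(r);print(r,s[i])
for q in b: print(q,atz("top",q,.02).round(4))
b2=np.array([atz("top",q,.02) for q in b]);print(b2.mean(0))
E
```

```text
(219, 128) [0.727 0.145 0.1  ]
(212, 118) [0.724 0.146 0.19 ]
(228, 146) [0.705 0.137 0.   ]
(172, 136) [0.726 0.284 0.04 ]Traceback (most recent call last):
  File "<stdin>", line 7, in <module>
cv2.error: OpenCV(4.12.0) /io/opencv/modules/imgproc/src/convhull.cpp:143: error: (-215:Assertion failed) total >= 0 && (depth == CV_32F || depth == CV_32S) in function 'convexHull'
```

```bash
python3 - <<'E'
from h import *
a=cv2.imread("pics/top0.png")
g=cv2.cvtColor(a[160:258,138:210],cv2.COLOR_BGR2GRAY)
_,m=cv2.threshold(g,0,255,cv2.THRESH_OTSU)
k,l,s,c=cv2.connectedComponentsWithStats(m);i=1+np.argmax(s[1:,4])
r=cv2.minAreaRect((np.argwhere(l==i)[:,::-1]+[138,160]).astype(np.float32));b=cv2.boxPoints(r);print(r,s[i])
for q in b: print(q,atz("top",q,.02).round(4))
print(np.mean([atz("top",q,.02) for q in b],0))
E
```

```text
((172.177734375, 208.61721801757812), (73.09133911132812, 47.37558364868164), 89.19306945800781) [  10   12   49   74 3107]
[147.97762 172.40878] [0.6306 0.3552 0.02  ]
[195.3485  171.74158] [0.6296 0.2237 0.02  ]
[196.37785 244.82565] [0.4305 0.2205 0.02  ]
[149.00697 245.49286] [0.4305 0.3497 0.02  ]
[0.53029799 0.28727599 0.02      ]
```

```bash
python3 -m pendant '[{"jaw":0,"tx":0,"ty":-0.4,"tz":0,"yaw":0},{"jaw":0,"tx":0,"ty":-0.8,"tz":0,"yaw":0},{"jaw":0,"tx":0,"ty":-1.2,"tz":0,"yaw":0},{"jaw":0,"tx":0,"ty":-1.6,"tz":0.1,"yaw":0},{"jaw":0,"tx":0,"ty":-1.8,"tz":0.1,"yaw":0},{"jaw":0,"tx":0,"ty":-2,"tz":0.1,"yaw":0},{"jaw":0,"tx":0,"ty":-2,"tz":0.1,"yaw":0},{"jaw":0,"tx":0,"ty":-2,"tz":0.1,"yaw":0}]'
python3 -m pendant '[{"jaw":0,"tx":0,"ty":-2,"tz":0.1,"yaw":0},{"jaw":0,"tx":0,"ty":-2,"tz":0.1,"yaw":0},{"jaw":0,"tx":0,"ty":-2,"tz":0.1,"yaw":0},{"jaw":0,"tx":0,"ty":-2,"tz":0.1,"yaw":0},{"jaw":0,"tx":0,"ty":-2,"tz":0.1,"yaw":0},{"jaw":0,"tx":0,"ty":-1.8,"tz":0,"yaw":0},{"jaw":0,"tx":0,"ty":-1.6,"tz":0,"yaw":0},{"jaw":0,"tx":0,"ty":-1.2,"tz":0,"yaw":0}]'
python3 -m pendant '[{"jaw":0,"tx":0,"ty":-0.8,"tz":0,"yaw":0},{"jaw":0,"tx":0,"ty":-0.5,"tz":0,"yaw":0},{"jaw":0,"tx":0,"ty":-0.3,"tz":0,"yaw":1},{"jaw":0,"tx":0,"ty":0,"tz":0,"yaw":2},{"jaw":0,"tx":0,"ty":0,"tz":0,"yaw":3},{"jaw":0,"tx":0,"ty":0,"tz":0,"yaw":3},{"jaw":0,"tx":0,"ty":0,"tz":0,"yaw":2.5},{"jaw":0,"tx":0,"ty":0,"tz":0,"yaw":1.5}]'
 python3 - <<'E'
from st import *
st(11,3)
cv2.imwrite("pics/c15.png",np.hstack([crop(cv2.imread("pics/side11.png"),160,180,160,190,2.5),crop(cv2.imread("pics/top11.png"),110,100,150,190,2.5)]))
E
```

```text
time: 16.13
ee_pos: [0.5295, 0.1272, 0.1896]
eef_rot: [-0.086, -0.702, -0.087, 0.702]
force: [0.8, 0.2, -1.3]
grip_width: 0.0106
time: 16.8
ee_pos: [0.4888, 0.2681, 0.1895]
eef_rot: [-0.087, -0.702, -0.087, 0.702]
force: [0.5, 1.5, -1.2]
grip_width: 0.0109
time: 17.47
ee_pos: [0.4865, 0.2804, 0.1897]
eef_rot: [0.005, 0.707, 0.005, -0.707]
force: [-0.3, -0.9, -1.2]
grip_width: 0.0108
t 17.7667 pos [0.4864 0.2808 0.1896] F [ 0.51 -0.18 -1.34] M [ 0.017 -0.051  0.018] w 0.010780281185505896
yaw 1.023965771354191 x [ 0. -0. -1.]
```

View pics/c15.png

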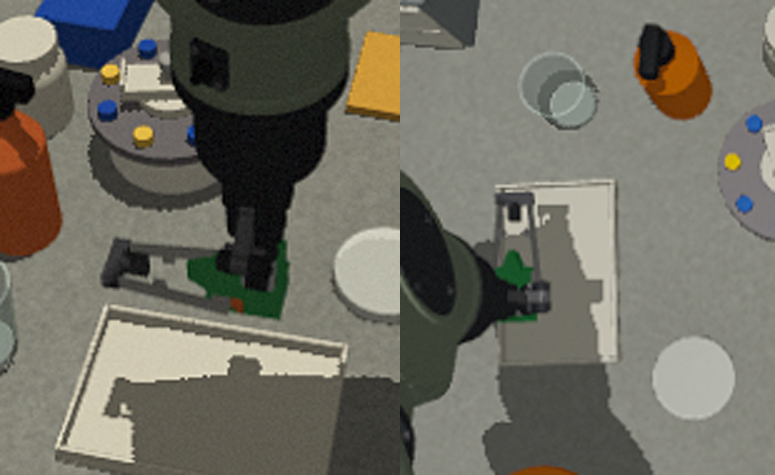

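```bash
python3 -m pendant '[{"jaw":0,"tx":0.4,"ty":-0.3,"tz":0,"yaw":0},{"jaw":0,"tx":0.8,"ty":-0.3,"tz":0,"yaw":0},{"jaw":0,"tx":1.4,"ty":0,"tz":0,"yaw":0},{"jaw":0,"tx":1.8,"ty":0,"tz":0,"yaw":0},{"jaw":0,"tx":1.8,"ty":0,"tz":0,"yaw":0},{"jaw":0,"tx":1.6,"ty":0,"tz":0,"yaw":0},{"jaw":0,"tx":1,"ty":0,"tz":0,"yaw":0},{"jaw":0,"tx":0.5,"ty":0,"tz":0,"yaw":0}]'
python3 - <<'E'
from st import *
st(12,2)
cv2.imwrite("pics/c16.png",np.hstack([crop(cv2.imread("pics/side12.png"),160,230,160,160,2.5),crop(cv2.imread("pics/top12.png"),110,130,150,160,2.5)]))
E
```

```text
time: 18.43
ee_pos: [0.4856, 0.287, 0.095]
eef_rot: [-0.007, -0.706, -0.006, 0.708]
force: [-0.4, -0.7, -1.0]
grip_width: 0.0109
t 18.6333 pos [0.4862 0.2871 0.0966] F [-0.23 -0.37 -0.84] M [ 0.027 -0.03  -0.017] w 0.010923982886974506
yaw 1.034439082056743 x [-1.e-04  0.e+00 -1.e+00]
```

View pics/c16.png

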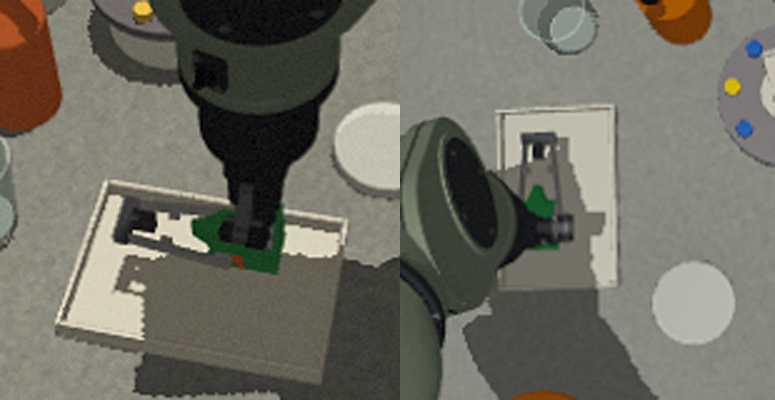

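```bash
python3 -m pendant '[{"jaw":0,"tx":0.5,"ty":0,"tz":0,"yaw":0},{"jaw":0,"tx":0.8,"ty":0,"tz":0,"yaw":0},{"jaw":0,"tx":0.8,"ty":0,"tz":0,"yaw":0},{"jaw":0,"tx":0.8,"ty":0,"tz":0,"yaw":0},{"jaw":0,"tx":0.6,"ty":0,"tz":0,"yaw":0},{"jaw":0,"tx":0.4,"ty":0,"tz":0,"yaw":0},{"jaw":0,"tx":0.3,"ty":0,"tz":0,"yaw":0},{"jaw":0,"tx":0.3,"ty":0,"tz":0,"yaw":0}]'
python3 -m pendant '[{"jaw":0,"tx":0.2,"ty":0,"tz":0,"yaw":0},{"jaw":0,"tx":0.2,"ty":0,"tz":0,"yaw":0},{"jaw":0,"tx":0.2,"ty":0,"tz":0,"yaw":0},{"jaw":0,"tx":0.2,"ty":0,"tz":0,"yaw":0}]'
python3 -m pendant '[{"jaw":0,"tx":0.15,"ty":0,"tz":0,"yaw":0},{"jaw":0,"tx":0.1,"ty":0,"tz":0,"yaw":0},{"jaw":0,"tx":0.1,"ty":0,"tz":0,"yaw":0}]'
python3 -m pendant '[{"jaw":0,"tx":0.1,"ty":0,"tz":0,"yaw":0}]'
```

```text
time: 19.3
ee_pos: [0.4862, 0.287, 0.0513]
eef_rot: [-0.006, -0.707, -0.006, 0.707]
force: [-0.4, 0.6, -1.2]
grip_width: 0.0111
time: 19.63
ee_pos: [0.4863, 0.2871, 0.0436]
eef_rot: [0.006, 0.707, 0.006, -0.707]
force: [0.3, 0.2, -1.0]
grip_width: 0.0109
time: 19.88
ee_pos: [0.4862, 0.2871, 0.0401]
eef_rot: [-0.006, -0.707, -0.006, 0.707]
force: [-0.1, 0.2, -0.7]
grip_width: 0.0111
time: 19.97
ee_pos: [0.4862, 0.2871, 0.0391]
eef_rot: [0.006, 0.707, 0.006, -0.707]
force: [0.4, 0.6, -1.5]
grip_width: 0.0107
```

Wedge underside is about 3 mm above the tray floor. Stepping down to touch.

```bash
for i in 1; do python3 -m pendant '[{"jaw":0,"tx":0.1,"ty":0,"tz":0,"yaw":0},{"jaw":0,"tx":0.08,"ty":0,"tz":0,"yaw":0}]';python3 -m pendant '[{"jaw":0,"tx":0.06,"ty":0,"tz":0,"yaw":0},{"jaw":0,"tx":0.05,"ty":0,"tz":0,"yaw":0}]'; python3 -m pendant '[{"jaw":0,"tx":0.05,"ty":0,"tz":0,"yaw":0}]';python3 -m pendant '[{"jaw":0,"tx":0,"ty":0,"tz":0,"yaw":0}]'; done|grep -v rot
```

```text
time: 20.13
ee_pos: [0.4861, 0.287, 0.0372]
force: [0.3, -0.9, -0.7]
grip_width: 0.0111
time: 20.3
ee_pos: [0.4862, 0.287, 0.0362]
force: [-0.3, -0.6, -1.3]
grip_width: 0.0108
time: 20.38
ee_pos: [0.4862, 0.2871, 0.0357]
force: [-4.4, -1.1, 16.3]
grip_width: 0.0109
time: 20.47
ee_pos: [0.4862, 0.287, 0.0358]
force: [-0.2, -1.0, -1.3]
grip_width: 0.0113
```

```bash
for i in 1; do python3 -m pendant '[{"jaw":0,"tx":0.03,"ty":0,"tz":0,"yaw":0}]';python3 -m pendant '[{"jaw":0,"tx":0.03,"ty":0,"tz":0,"yaw":0}]'; python3 -m pendant '[{"jaw":0,"tx":0,"ty":0,"tz":0,"yaw":0}]'; done|grep -v rot
python3 - <<'E'
from st import *
st(13,2)
cv2.imwrite("pics/c17.png",np.hstack([crop(cv2.imread("pics/side13.png"),180,280,120,110,3.3),crop(cv2.imread("pics/top13.png"),130,150,110,110,3.3)]))
E
```

```text
time: 20.55
ee_pos: [0.4862, 0.2871, 0.0357]
force: [-3.9, -1.3, 13.6]
grip_width: 0.0111
time: 20.63
ee_pos: [0.4862, 0.2871, 0.0357]
force: [-5.2, -2.1, 19.9]
grip_width: 0.0111
time: 20.72
ee_pos: [0.4862, 0.2871, 0.0357]
force: [-4.4, -1.4, 13.0]
grip_width: 0.0105
t 20.9167 pos [0.4862 0.2871 0.0357] F [-3.91 -1.78 13.11] M [-0.311  0.797 -0.014] w 0.011148631778422576
yaw 1.0263867886445703 x [ 1.e-04  4.e-04 -1.e+00]
```

View pics/c17.png

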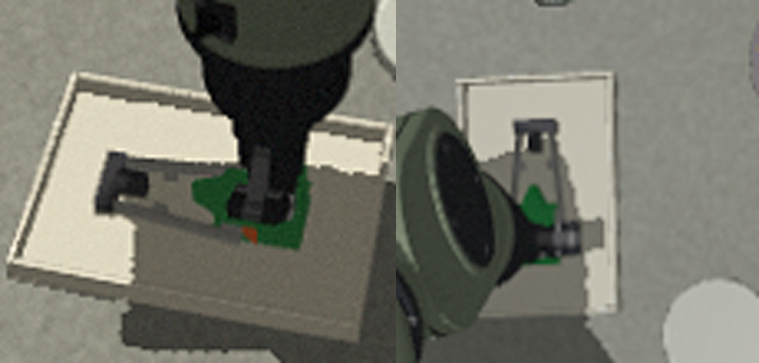

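The wedge and clip sit on the tray floor, well inside the walls (top about (290,208)), with about 13 N of contact. Unloading and releasing.

```bash
python3 -m pendant '[{"jaw":0,"tx":-0.05,"ty":0,"tz":0,"yaw":0},{"jaw":0,"tx":0,"ty":0,"tz":0,"yaw":0}]' 25
python3 -m pendant '[{"jaw":0.17,"tx":0,"ty":0,"tz":0,"yaw":0},{"jaw":0.2,"tx":0,"ty":0,"tz":0,"yaw":0},{"jaw":0.25,"tx":0,"ty":0,"tz":0,"yaw":0},{"jaw":0.3,"tx":0,"ty":0,"tz":0,"yaw":0},{"jaw":0.35,"tx":0,"ty":0,"tz":0,"yaw":0},{"jaw":0.4,"tx":0,"ty":0,"tz":0,"yaw":0},{"jaw":0.45,"tx":0,"ty":0,"tz":0,"yaw":0},{"jaw":0.5,"tx":0,"ty":0,"tz":0,"yaw":0}]'
python3 -m pendant '[{"jaw":0.5,"tx":-0.2,"ty":0,"tz":0,"yaw":0},{"jaw":0.5,"tx":-0.5,"ty":0,"tz":0,"yaw":0},{"jaw":0.5,"tx":-1,"ty":0,"tz":0,"yaw":0},{"jaw":0.5,"tx":-1,"ty":0,"tz":0,"yaw":0}]'
python3 - <<'E'
from st import *
st(14,2)
cv2.imwrite("pics/c18.png",np.hstack([crop(cv2.imread("pics/side14.png"),180,280,120,110,3.3),crop(cv2.imread("pics/top14.png"),130,150,110,110,3.3)]))
E
```

```text
time: 21.08
ee_pos: [0.4862, 0.2871, 0.0358]
eef_rot: [0.006, 0.707, 0.006, -0.707]
force: [-1.7, -1.1, 6.5]
grip_width: 0.0111
time: 21.75
ee_pos: [0.4862, 0.287, 0.0357]
eef_rot: [-0.006, -0.707, -0.006, 0.707]
force: [-0.3, 0.7, 0.2]
grip_width: 0.043
time: 22.08
ee_pos: [0.4862, 0.287, 0.0637]
eef_rot: [-0.006, -0.707, -0.006, 0.707]
force: [-0.7, 0.4, -0.2]
grip_width: 0.0428
t 22.2833 pos [0.4866 0.2874 0.0639] F [ 0.41 -0.67 -0.25] M [-0.022  0.024  0.004] w 0.042792611577356164
yaw 1.0329941839077301 x [ 0.0015  0.001  -1.    ]
```

View pics/c18.png

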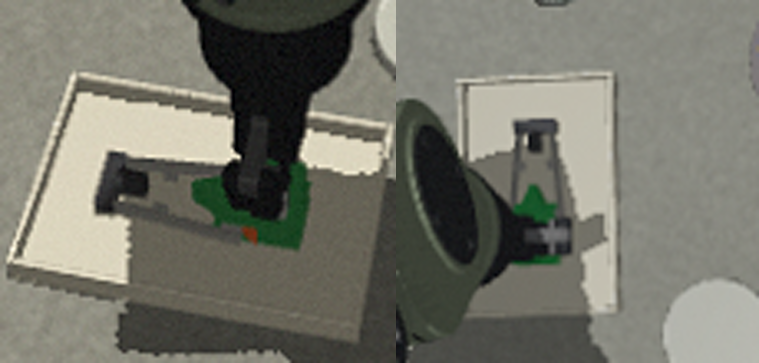

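Released; the wedge and clip stayed in place. Moving clear.

```bash
python3 -m pendant '[{"jaw":0.5,"tx":-1.5,"ty":0,"tz":0,"yaw":0},{"jaw":0.5,"tx":-2,"ty":0,"tz":0,"yaw":0},{"jaw":0.5,"tx":-2,"ty":0,"tz":0,"yaw":0},{"jaw":0.5,"tx":-2,"ty":0,"tz":0,"yaw":0},{"jaw":0.5,"tx":-2,"ty":0,"tz":0,"yaw":0},{"jaw":0.5,"tx":-2,"ty":0,"tz":0,"yaw":0},{"jaw":0.5,"tx":-1,"ty":0,"tz":0,"yaw":0},{"jaw":0.5,"tx":0,"ty":0,"tz":0,"yaw":0}]'
python3 - <<'E'
from st import *
from fitw import fit
st(15,2)
a=cv2.imread("pics/side15.png")
v,f,m=fit({"side":a},{"side":(230,315,50,50)},[.486,.285,.02],["side"],.004);print(v,f,m)
cv2.imwrite("pics/c19.png",np.hstack([crop(a,170,270,130,110,3),crop(cv2.imread("pics/top15.png"),120,150,130,110,3)]))
E
```

```text
time: 22.95
ee_pos: [0.4867, 0.2873, 0.1891]
eef_rot: [0.006, 0.708, 0.007, -0.706]
force: [-0.0, -0.6, -0.2]
grip_width: 0.0427
t 23.15 pos [0.4859 0.287  0.1867] F [ 0.06  0.12 -0.12] M [0.014 0.01  0.02 ] w 0.0425128566897589
yaw 1.0330451932672668 x [-1.e-03 -4.e-04 -1.e+00]
[0.48528593 0.28673303 0.00784838] 97.11372549019607 [np.float64(658.0)]
```

View pics/c19.png

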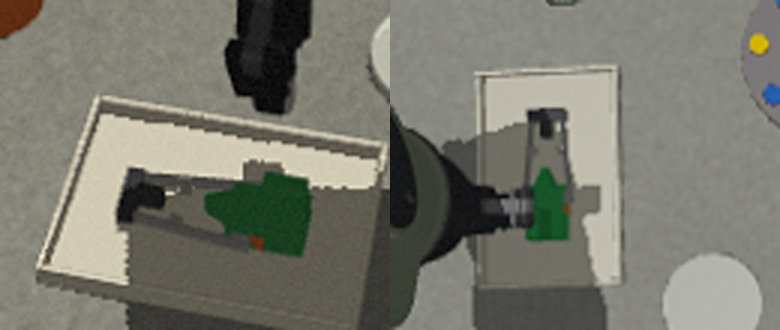

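View pics/side15.png

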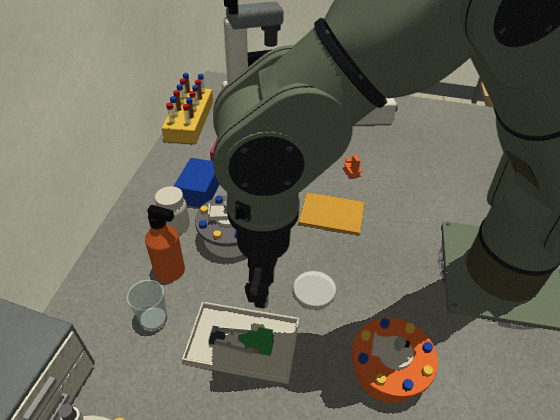

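The wedge and clip both lie in the tray (side about (262,340) and (220,335)). The gripper is clear and the bystanders are where they were. Handing in.

```bash
python3 -c "
from rig import *
print(finish_job())"
```

```text
the job is handed in; nothing more can be done
None
```

I took the clip off the spindle with the green wedge and set both down in the tray, then handed the job in at about 23 s. It reports no verdict, so what follows is what my own checks showed.

- **Inserting:** The push rose to about 10.5 N and fell once the lips were on the full blade width. It then ran at about 5 N until the nose stalled against the depth stop at about 8.5 N in all. That leaves roughly 3–4 N on the stop, held for about 0.5 s. I inferred the stop's share from the rise; it was not measured separately.
- **Lifting:** I eased the push to about 1 N and lifted. The clip rose with the wedge and came off cleanly, hanging almost level.
- **Setting down:** Contact with the tray floor at the lowering step read about 13–20 N, at a few mm/s. I unloaded before opening the fingers.
- **Final pictures:** The clip and wedge lie in the tray. The wedge's fitted position is about 45 mm along from the tray's centre and 1–2 mm across. Before I handed in, the gripper was about 12 cm above the handle and reading no force. The bystanders I could see had not moved; the arm hid the pink carton at the end.
- **Disagreements:** The two cameras differed by about 3 mm sideways. I corrected for this against where the jaws closed on the wedge. One side-camera fit of the wedge, made while the fingers partly hid it, was poor, so I checked with a model overlay instead, which matched well.

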